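Load the spout carrier plates into the spring magazine

TASK

Load the two flat aluminium carrier plates into the spring-loaded magazine, one after the other: tuck one end of the plate under the fixed lip, pressing the sprung floor down with it, then press the other end down until the latch snaps back over it. Finish with both plates lying flat in a stack in the magazine, held down under lip and latch, and leave the cup, the tape roll and the syringe where they are.

Things in the scene. Friction and masses are not known exactly. Their poses are not given: they have to be found in the camera images.
- plate_a: One of two identical aluminium carrier plates, 104 x 46 x 14 mm, about 0.15 kg, solid, with two shallow round pockets (20 mm wide) in its top, to be treated as flat. Lies flat on the table. Origin: centre of its underside; x along its length, y across its width, z up. It may go in either way round.
- plate_b: The other carrier plate, the same as plate_a.
- magazine: Grey open-topped spring magazine, fixed to the table, base 168 x 78 x 8 mm. Origin: centre of its underside; x along its length, z up. Its well is 107 mm long (x = -53.5 to +53.5 mm, end walls) and 49 mm wide. Fixed steel lip over its -x end, sprung latch at its +x end, 92 mm apart, so a plate cannot go in level: first its -x end, tilted 20 to 25 degrees nose down, under the lip.
- lip_edge (a point): Middle of the lower edge of the fixed lip: on the magazine at x = -44.5 mm, 64 mm above the table (axes as the magazine's). The lip is 6 mm thick, as wide as the well and reaches 9 mm over it from the end wall at x = -53.5 mm; the plate's end goes in below it until it meets that wall.
- latch_edge (a point): Where the tip of the shut latch stands: on the magazine at x = +47.5 mm, 64 mm above the table. Side cheeks 5 mm thick (tops 62 to 71 mm above the table, flared outward) stand only at the corners, x = 31 to 54 mm from the middle at either end; between them the long sides are open, so fingers may hold a plate by its long edges, or press it from above, as it goes in.
- floor_top (a point): Middle of the top of the well's black sprung floor (follower), 103 x 45 mm, which stays level: 61 mm above the table when empty. It gives way by up to 42 mm, pushing up with 4 N at the top to 7 N at the bottom. A loaded plate is pressed up against lip and latch, its top at 64 mm; the second plate goes in above it the same way, pressing the first down level with the floor.
- latch (a joint): Sprung latch, 30 mm wide. 0 = shut, its tip reaching 6 mm over the well; slides outward (+x) up to 9 mm when a plate is pressed down on its polished sloping inner face, which rises from the tip, 66 mm above the table, to its top at 76 mm. Spring 4 N shut, 6.4 N at 6 mm: passing it takes some 5 to 15 N from above near the plate's +x end. It snaps back by itself once the plate's top is below 64 mm.
- cup: Bystander: white sample cup with a green lid, on the robot side of the magazine (others stand far back), 60 x 60 x 54 mm, origin at the centre of its underside.
- tape: Bystander: roll of clear tape lying flat, 72 mm across, 18 mm high, origin at the centre of its underside.
- syringe: Bystander: plastic syringe lying on the table, 123 mm long (along its y), 30 mm wide, 23 mm high, origin at the centre of its underside.
Not all that is in view belongs to the job. What is shaped like the plate_a but purple or yellow is not meant.

How it is judged:
By the outcome, as a careful person would: the job done as asked, in the order asked, and still so for the second after the job is handed in, with the robot touching nothing.
It also fails if it takes over 72 s, if anything falls off the work surface, if the arm or the gripper's body presses on something with over 40 N, if the wrist force passes 120 N, or if a joint passes its speed limit or range.

ROBOT

A 7-joint arm with a two-finger parallel gripper is mounted at the origin on a cart in front of the work surface, level with it; the furniture and walls round the work are solid. World frame = base frame: x ahead of the robot, y to its left, z up, the work surface at z = 0. Lengths are in mm, angles in rad, forces in N, time in s.
With the tool pointing down it reaches from about 425 to 1025 mm from the base axis. Payload 3.6 kg.
Tool frame: the origin (TCP) lies midway between the tips of the shut fingers; the grasp point (between the pads) lies 19 mm behind it (bot.tcp_to_grasp is the distance from the TCP to the grasp point, in mm); y points along the fingers, x is the direction in which the jaws open and shut, and the axes are right-handed (so a half turn about y gives the same grasp; the last joint's range is limited). The gripper opens to 85 mm and grips with 20 to 120 N. Pads are 22 mm wide; open, the fingers measure 114 mm over their backs; the gripper's body (76 mm by 85 mm) begins 54 mm behind the grasp point. The pads swing forward as they close: fully open they stand 13 mm farther back than shut.
Start: joints at [-1.44, 0.591, 0.048, 1.609, -0.033, 0.943, -0.034], TCP at [161.606, 706.762, 231.302] pointing down, gripper open.
Joint ranges: [-2.69, 2.69], [-0.47, 2.24], [-1.27, 1.36], [0.19, 2.51], [-1.53, 4.68], [0.08, 2.07], [-3.09, 3.09]. Speed limits (rad/s): [2.57, 2.57, 3.14, 3.14, 3.14, 3.14, 3.14].

INTERFACE

Orientations are given as a rotation vector (axis times angle).
In Python, from plant import readout, imaging, job, bot gives the robot as it stands.
- The arm moves only by the shell command python3 -m jog 'ROWS' [FORCE]. ROWS is JSON, a list of rows, each a list of 5 numbers: the gripper command: -1 is fully open, 1 is shut, values between are in proportion, then the shift along the world's x, y, z in mm, then the turn about the world's z in rad. In form: [[jaw, dx, dy, dz, yaw], ...]. A call has 1 to 5 rows; each row shifts and turns the commanded pose from where the row before left it; what a row does not reach is not made up. A row lasts 1/12 s, in which the tool goes at most 41.7 mm and 7.16 degrees, less where a joint would pass 70% of its speed; a pose out of reach is approached as far as the arm can. A call is refused whole if a number of a shift passes 41.7 or a number of a turn 0.125, either way. A call with a gripper value outside its range is refused whole. The fingers move at their own pace and stop on an object; FORCE is the grip in N (left out, the last holds). Time passes only in rows, so rows that do not move let the fingers close. It gives the time, the measured TCP pose, the force and the opening at its end, in the units of the state.
- readout.read_state(): the state, without advancing time (a new reading comes with each control period).
- imaging.capture(name): name is "scene" or "top"; returns a dict with "img" (384x512x3 uint8, blue, green, red), "camera_matrix" (3x3 intrinsics, pixels), "position" and "orientation" of the camera in the world. Camera axes: x right, y up, looking along -z (the intrinsics and any distortion apply to the point x, -y, -z); pixel columns grow to the right and rows downward; lengths in mm; the calibration is good to about 2 mm. A picture is of the moment at which its call begins. There is no depth.
- job.close_job(): hands the job in, once; it reports no verdict.
The state is a dict: "clock": time; "joint_positions": joint angles; "qvel": joint speeds; "effort": joint torques, N m; "tcp_pos": TCP position; "tool_rot": TCP orientation; "ft_force": force on the tool from outside, world axes, zero at the start; "torque": the same for the moment, N m; "opening": opening from 0.0 (shut) to 1.0 (fully open).
Only numpy, scipy, OpenCV 4.12 (cv2) and the standard library are available. Lean on these libraries where they do the work, as an engineer would, in place of code of your own. Each camera call takes 0.05 s, during which the arm holds its last target.

## Working session

There is one attempt and no reset: what is moved stays moved. The work goes in short steps, Python scripts to look and compute and a shell command to move; the robot and the scene stay as the last step left them, time stands still between calls to the robot, and variables do not carry over. Pictures are saved under pics/ and viewed, and the job is handed in when it is done.

```bash
ls; mkdir -p pics; cat > h.py <<'E'
import numpy as np,cv2
from scipy.spatial.transform import Rotation as R
from plant import readout, imaging, job, bot
def cap(name,fn):
    c=imaging.capture(name); cv2.imwrite('pics/'+fn+'.png',c['img']); 
    np.savez('pics/'+fn+'.npz',img=c['img'],K=c['camera_matrix'],p=c['position'],o=c['orientation'],d=np.array(c.get('distortion',[0,0,0,0,0]) if c.get('distortion') is not None else np.zeros(5)))
    return c
def ld(fn): return np.load('pics/'+fn+'.npz')
def Rm(o):
    o=np.array(o,float)
    return o if o.shape==(3,3) else R.from_rotvec(o).as_matrix()
def ray(fn,u,v):
    c=ld(fn); q=cv2.undistortPoints(np.array([[[u,v]]],float),c['K'],c['d'])[0,0]
    return c['p'],Rm(c['o'])@np.array([q[0],-q[1],-1])
def px(fn,u,v,z):
    p,d=ray(fn,u,v); return p+d*(z-p[2])/d[2]
def proj(fn,P):
    c=ld(fn); q=(np.array(P,float).reshape(-1,3)-c['p'])@Rm(c['o']); q=q*[1,-1,-1]
    return cv2.projectPoints(q,np.zeros(3),np.zeros(3),c['K'],c['d'])[0][:,0]
def crop(fn,u0,v0,u1,v1,s,out):
    im=ld(fn)['img'][v0:v1,u0:u1]; cv2.imwrite('pics/'+out+'.png',cv2.resize(im,None,fx=s,fy=s,interpolation=cv2.INTER_CUBIC))
E
python3 - <<'E'
from h import *
for n in('scene','top'):
    c=cap(n,n+'0'); print({k:v for k,v in c.items() if k!='img'})
print(readout.read_state()); print([x for x in dir(bot) if x[0]!='_'])
E
```

```text
pics
{'camera_matrix': array([[484.79155072,   0.        , 261.74289224],
       [  0.        , 484.79155072, 197.89308409],
       [  0.        ,   0.        ,   1.        ]]), 'position': array([   91.25077481, -1099.90633525,   934.45327068]), 'orientation': array([ 0.78626261, -0.17834334, -0.37819639])}
{'camera_matrix': array([[370.34629805,   0.        , 254.57577509],
       [  0.        , 370.34629805, 185.9358756 ],
       [  0.        ,   0.        ,   1.        ]]), 'position': array([ 352.88893686, -286.52162644,  974.15782433]), 'orientation': array([ 0.08107924, -0.10860048, -1.59257866])}
{'clock': 0.1, 'joint_positions': array([-1.43952709,  0.59204451,  0.04829298,  1.60966755, -0.03328381,
        0.9427166 , -0.03370695]), 'qvel': array([-1.42362994e-03, -5.14515600e-04,  6.66762309e-05, -2.55889111e-03,
        5.46228815e-04,  2.85269053e-04, -2.24218007e-03]), 'effort': array([ 4.54185385e-03, -5.50002551e+01,  1.55308161e+00, -1.98824769e+01,
        9.69042216e-03,  3.91940368e-03, -2.58011447e-06]), 'tcp_pos': array([161.41144435, 706.048829  , 230.25252185]), 'tool_rot': array([-1.30853104, -1.04105396,  1.04357927]), 'ft_force': array([ 0.49274141,  0.00367037, -0.20926186]), 'torque': array([0.02233746, 0.06910954, 0.01169059]), 'opening': 1.0002353768436252}
['Unreachable', 'tcp_to_grasp']
```

View pics/scene0.png

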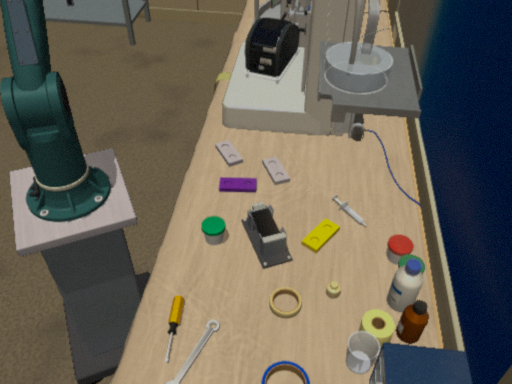

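View pics/top0.png

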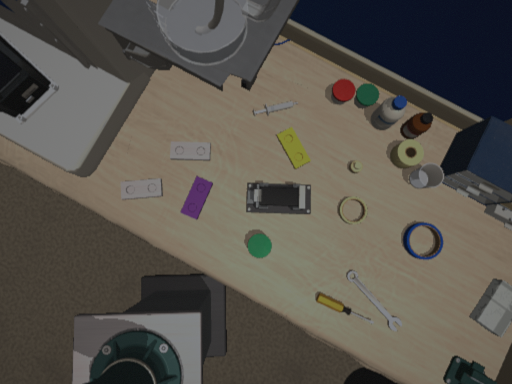

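```bash
python3 - <<'E'
from h import *
print(R.from_rotvec([-1.30853104, -1.04105396,  1.04357927]).as_matrix().round(3))
E
```

```text
[[ 0.223 -0.    -0.975]
 [ 0.975 -0.002  0.223]
 [-0.002 -1.    -0.   ]]
```

```bash
python3 - <<'E'
from h import *
crop('top0',235,165,325,230,8,'c1'); crop('scene0',230,190,310,275,7,'c2'); crop('top0',110,130,220,205,7,'c3')
E
```

```text
(no output)
```

View pics/c1.png

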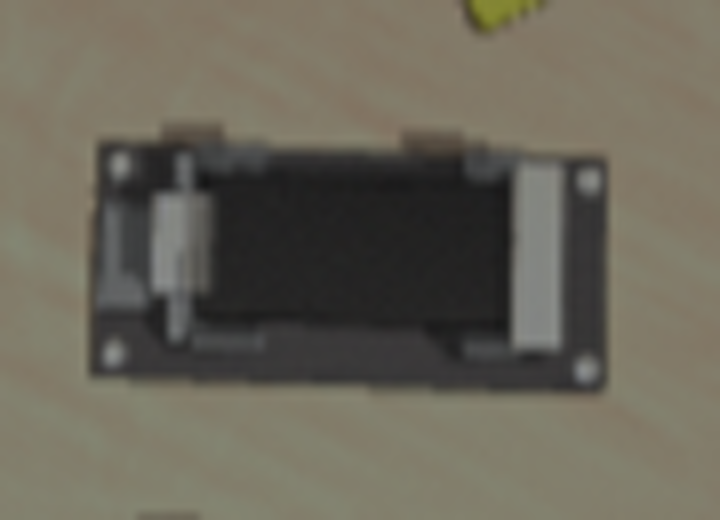

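View pics/c2.png

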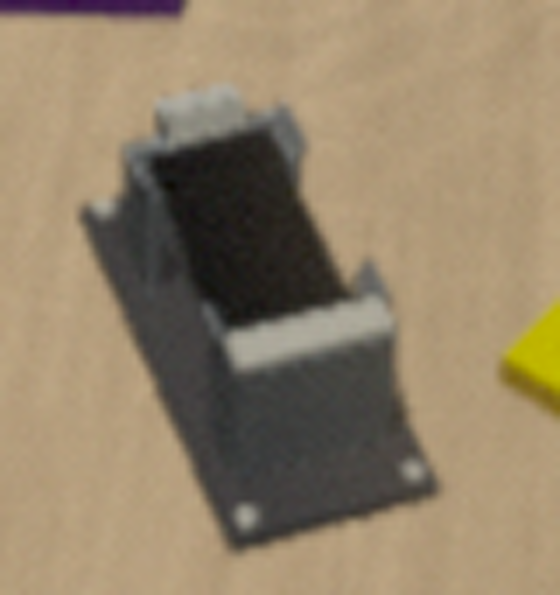

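View pics/c3.png

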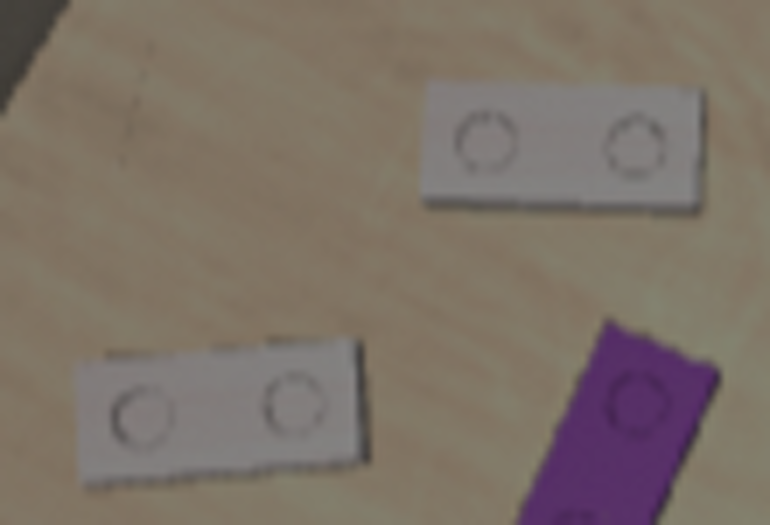

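```bash
cat >> h.py <<'E'
def fitrect(P,L,W):
    # P corners 3d; returns center, yaw of long axis
    P=np.array(P)[:,:2]; (c,s,a)=cv2.minAreaRect(P.astype(np.float32)); c=P.mean(0)
    d=[np.linalg.norm(P[i]-P[(i+1)%4]) for i in range(4)]
    e=(P[0]-P[1]+P[3]-P[2]); return c.round(1),np.arctan2(e[1],e[0]).round(4),np.round(d,1)
E
python3 - <<'E'
from h import *
def go(fn,C,s,o,z): return fitrect([px(fn,u/s+o[0],v/s+o[1],z) for u,v in C],0,0)
# order: P0 is image-left => magazine +x
print('mag top',go('top0',[(100,143),(607,157),(603,392),(90,378)],8,(235,165),8))
print('mag scene',go('scene0',[(82,212),(232,548),(440,488),(300,170)],7,(230,190),8))
print('p1',go('top0',[(75,362),(355,340),(364,462),(85,487)],7,(110,130),14))
print('p2',go('top0',[(425,82),(703,90),(697,205),(422,200)],7,(110,130),14))
# lip / scene points
for n in ('lip top far corners top',):
    print(px('top0',513/8+235,165/8+165,70),px('top0',510/8+235,350/8+165,70))
    print(px('top0',563/8+235,165/8+165,70),px('top0',560/8+235,350/8+165,70))
E
```

```text
mag top (array([ 435.3, -367.5]), np.float64(1.5198), array([167.1,  77.3, 167.4,  77.2]))
mag scene (array([ 436.9, -372.2]), np.float64(1.4825), array([166. ,  77.1, 159.3,  85.2]))
p1 (array([467.7, -10.8]), np.float64(1.6327), array([103.7,  45.9, 102.8,  46.9]))
p2 (array([ 566.5, -137.7]), np.float64(1.5254), array([104.8,  44.2, 103. ,  45.2]))
[ 460.31535361 -413.49823346   70.        ] [ 403.3898834  -410.33475842   70.        ]
[ 459.96109765 -428.93389983   70.        ] [ 403.02291088 -425.65314599   70.        ]
```

```bash
python3 - <<'E'
from h import *
print(proj('scene0',[[161,706,231],[161,706,400],[0,0,0]]),proj('top0',[[161,706,231],[0,0,0]]))
for u,v in [(75,172),(100,168),(155,70),(0,148),(0,30)]:
    print('top',u,v,[px('top0',u,v,z).round(0)[:2] for z in (0,100,200)])
for u,v in [(225,110),(223,123),(330,132),(240,50)]:
    print('scene',u,v,[px('scene0',u,v,z).round(0)[:2] for z in (0,100,200)])
E
```

```text
[[ 72.05221863   4.22393935]
 [ 58.75033565 -47.58229429]
 [ 68.86882315 193.13527231]] [[-277.13642697  346.88211867]
 [ 136.45997049  376.86999361]]
top 75 172 [array([518., 168.]), array([501., 122.]), array([484.,  75.])]
top 100 168 [array([528., 103.]), array([510.,  63.]), array([492.,  23.])]
top 155 70 [array([797., -40.]), array([751., -65.]), array([706., -91.])]
top 0 148 [array([587., 368.]), array([563., 301.]), array([539., 234.])]
top 0 30 [array([920., 387.]), array([862., 318.]), array([804., 249.])]
scene 225 110 [array([541., 221.]), array([493.,  80.]), array([445., -62.])]
scene 223 123 [array([509., 153.]), array([465.,  19.]), array([ 420., -115.])]
scene 330 132 [array([813., -23.]), array([ 735., -139.]), array([ 658., -254.])]
scene 240 50 [array([745., 600.]), array([675., 418.]), array([605., 236.])]
```

```bash
python3 -m jog '[[-1,15.4,-34.2,0,-0.08],[-1,15.4,-34.2,0,-0.08],[-1,15.4,-34.2,0,-0.08],[-1,15.4,-34.2,0,-0.08],[-1,15.4,-34.2,0,-0.08]]'; python3 -m jog '[[-1,15.4,-34.2,0,-0.08],[-1,15.4,-34.2,0,-0.08],[-1,15.4,-34.2,0,-0.08],[-1,15.4,-34.2,0,-0.08],[-1,15.4,-34.2,0,-0.08]]'; python3 -m jog '[[-1,15.4,-34.2,0,-0.08]]'
```

```text
clock: 0.52
tcp_pos: [239.0, 533.7, 230.9]
tool_rot: [-1.444, -0.735, 0.736]
ft_force: [0.8, 0.0, 0.7]
opening: 1.0
clock: 0.93
tcp_pos: [315.8, 362.8, 231.2]
tool_rot: [-1.529, -0.425, 0.425]
ft_force: [0.8, -0.0, -0.5]
opening: 1.002
clock: 1.02
tcp_pos: [331.2, 328.6, 231.2]
tool_rot: [-1.54, -0.362, 0.363]
ft_force: [0.8, -0.3, 0.2]
opening: 0.998
```

```bash
python3 -m jog '[[-0.4,16,-34,0,-0.04],[-0.4,16,-34,0,-0.04],[-0.4,16,-34,0,-0.04],[-0.4,16,-34,0,-0.04],[-0.4,16,-34,0,-0.04]]'; python3 -m jog '[[-0.4,11.4,-35.5,0,-0.04],[-0.4,11.4,-35.5,0,-0.04],[-0.4,11.4,-35.5,0,-0.04],[-0.4,11.4,-35.5,0,-0.04],[-0.4,11.4,-35.5,0,-0.044]]'; python3 -m jog '[[-0.4,0,0,-40,0],[-0.4,0,0,-40,0],[-0.4,0,0,-40,0],[-0.4,0,0,-40,0],[-0.4,0,0,-20,0]]'
python3 - <<'E'
from h import *
s=readout.read_state(); print(s['tcp_pos'],s['joint_positions'].round(2)); print(R.from_rotvec(s['tool_rot']).as_matrix().round(3)); print(np.arctan2(*R.from_rotvec(s['tool_rot']).as_matrix()[[1,0],0]))
cap('top','top1');cap('scene','scene1');crop('top1',100,120,230,215,6,'c4');crop('scene1',170,80,300,190,6,'c5')
E
```

```text
clock: 1.43
tcp_pos: [411.1, 158.8, 231.3]
tool_rot: [-1.561, -0.207, 0.208]
ft_force: [0.9, 0.9, 0.3]
opening: 0.702
clock: 1.85
tcp_pos: [467.9, -18.6, 231.2]
tool_rot: [-1.57, -0.047, 0.048]
ft_force: [0.5, 0.8, 0.2]
opening: 0.7
clock: 2.27
tcp_pos: [465.9, -16.9, 47.7]
tool_rot: [-1.57, -0.044, 0.053]
ft_force: [-0.5, -0.4, -0.8]
opening: 0.703
[465.91389698 -16.8917812   47.70389178] [-0.23  0.62  0.23  2.3  -0.53  0.27  0.53]
[[ 0.998 -0.005 -0.062]
 [ 0.062  0.     0.998]
 [-0.005 -1.     0.   ]]
0.06178079447536806
```

View pics/c4.png

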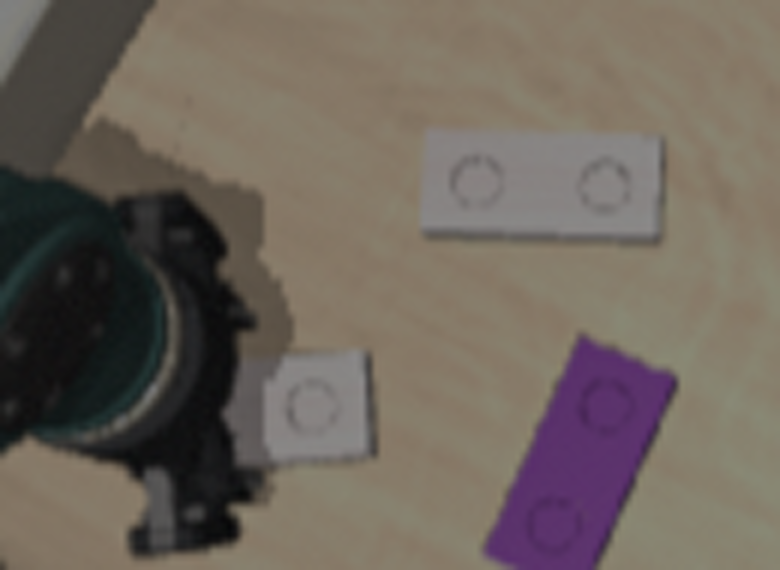

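View pics/c5.png

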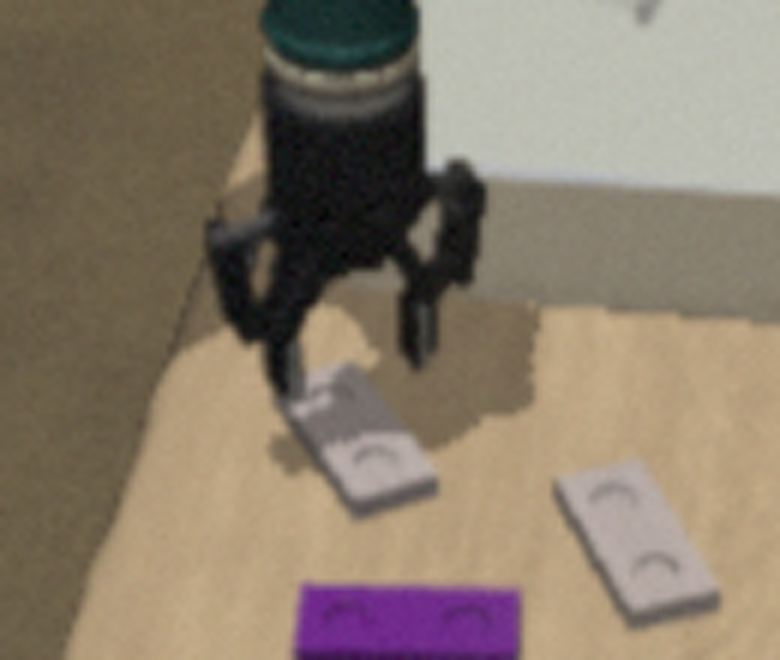

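```bash
python3 -m jog '[[-0.4,0,0,-18,0],[-0.4,0,0,-18,0],[-0.4,0,0,-5,0],[-0.4,0,0,0,0]]' 25;  python3 -m jog '[[-0.4,0,0,-3,0],[-0.4,0,0,0,0]]'
```

```text
clock: 2.7
tcp_pos: [468.2, -17.0, 10.5]
tool_rot: [-1.57, -0.049, 0.049]
ft_force: [-0.4, -0.7, 1.0]
opening: 0.698
clock: 2.87
tcp_pos: [468.7, -16.9, 8.2]
tool_rot: [-1.571, -0.05, 0.048]
ft_force: [-0.7, 0.3, 0.5]
opening: 0.701
```

```bash
python3 - <<'E'
from h import *
s=readout.read_state(); print(s['tcp_pos'],s['joint_positions'].round(3),s['ft_force'])
cap('scene','scene2');crop('scene2',190,110,260,180,10,'c6')
E
```

```text
[468.69557307 -16.93406107   8.2288513 ] [-0.164  0.697  0.141  2.306 -0.568  0.167  0.568] [-0.72095095  0.28133709  0.46830234]
```

View pics/c6.png

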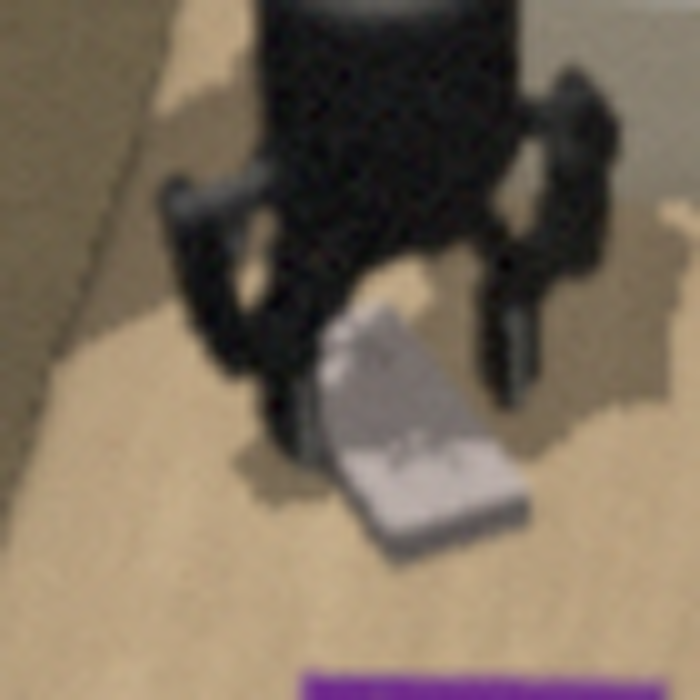

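```bash
for i in 1; do python3 -m jog '[[-0.4,0,0,-4,0],[-0.4,0,0,0,0]]'; python3 -m jog '[[-0.4,0,0,-4,0],[-0.4,0,0,0,0]]'; done
```

```text
clock: 3.08
tcp_pos: [468.3, -16.9, 3.5]
tool_rot: [-1.57, -0.049, 0.048]
ft_force: [-0.4, -0.2, -0.2]
opening: 0.7
clock: 3.25
tcp_pos: [467.9, -16.9, -1.0]
tool_rot: [-1.57, -0.049, 0.049]
ft_force: [-0.6, -0.4, -0.2]
opening: 0.7
```

```bash
python3 -m jog '[[-0.4,0,0,-3,0],[-0.4,0,0,0,0]]'; python3 -m jog '[[-0.4,0,0,-1.5,0],[-0.4,0,0,0,0]]'
```

```text
clock: 3.42
tcp_pos: [467.8, -17.0, -4.1]
tool_rot: [-1.57, -0.048, 0.049]
ft_force: [-0.1, 0.3, 0.3]
opening: 0.695
clock: 3.58
tcp_pos: [468.0, -16.9, -5.0]
tool_rot: [-1.57, -0.049, 0.049]
ft_force: [-0.4, -0.2, 4.8]
opening: 0.701
```

```bash
python3 -m jog '[[-0.4,0,0,3.5,0],[0.2,0,0,0,0],[1,0,0,0,0],[1,0,0,0,0],[1,0,0,0,0]]' 25; python3 -m jog '[[1,0,0,0,0],[1,0,0,0,0]]'; python3 - <<'E'
from h import *
s=readout.read_state(); print(s['tcp_pos'],s['opening']*85,s['ft_force'])
E
```

```text
clock: 4.0
tcp_pos: [468.1, -17.0, -1.3]
tool_rot: [-1.57, -0.049, 0.048]
ft_force: [-0.1, -0.0, 5.5]
opening: 0.53
clock: 4.17
tcp_pos: [468.1, -16.9, -1.3]
tool_rot: [-1.57, -0.049, 0.049]
ft_force: [-0.2, -0.1, 5.9]
opening: 0.533
[468.05596227 -16.93223711  -1.32739145] 45.330863144857815 [-0.23094577 -0.05588849  5.87839138]
```

```bash
python3 -m jog '[[1,0,0,20,0],[1,0,0,40,0],[1,0,0,40,0],[1,0,0,40,0],[1,0,0,20,0]]' 60; python3 -m jog '[[1,-3.2,-38.6,0,-0.01],[1,-3.2,-38.6,0,-0.01],[1,-3.2,-38.6,0,-0.01],[1,-3.2,-38.6,0,-0.01],[1,-3.2,-38.6,0,-0.01]]';  python3 -m jog '[[1,-3.2,-38.6,0,-0.01],[1,-3.2,-38.6,0,-0.01],[1,-3.2,-38.6,0,-0.01],[1,-3.2,-38.6,0,-0.01],[1,-3.2,-38.6,0,-0.01]]';  python3 -m jog '[[1,-3.2,-38.6,0,-0.01],[1,-3.2,-38.6,0,-0.005],[1,0,0,-30,0],[1,0,0,-23,0],[1,0,0,0,0]]'
python3 - <<'E'
from h import *
s=readout.read_state(); print(s['tcp_pos'],s['opening']*85,s['ft_force'],s['joint_positions'].round(2))
print(np.arctan2(*R.from_rotvec(s['tool_rot']).as_matrix()[[1,0],0]))
cap('scene','scene3');crop('scene3',190,150,320,270,6,'c7')
cap('top','top3');crop('top3',230,140,360,240,6,'c8')
E
```

```text
clock: 4.58
tcp_pos: [469.0, -17.2, 161.6]
tool_rot: [-1.57, -0.052, 0.045]
ft_force: [0.8, -0.4, -2.0]
opening: 0.518
clock: 5.0
tcp_pos: [451.2, -211.0, 158.1]
tool_rot: [-1.57, -0.009, 0.01]
ft_force: [0.6, 1.1, -2.2]
opening: 0.519
clock: 5.42
tcp_pos: [435.0, -404.1, 157.7]
tool_rot: [-1.569, 0.031, -0.029]
ft_force: [0.4, -0.4, -1.8]
opening: 0.517
clock: 5.83
tcp_pos: [426.6, -477.2, 100.3]
tool_rot: [-1.563, 0.048, -0.037]
ft_force: [-1.0, 0.9, -2.8]
opening: 0.519
[ 426.57480348 -477.17245733  100.26949402] 44.13066700696273 [-1.01185468  0.90985085 -2.83607631] [ 0.49  0.69  0.41  1.9  -0.44  0.65  1.12]
-0.05423050115831324
```

View pics/c7.png

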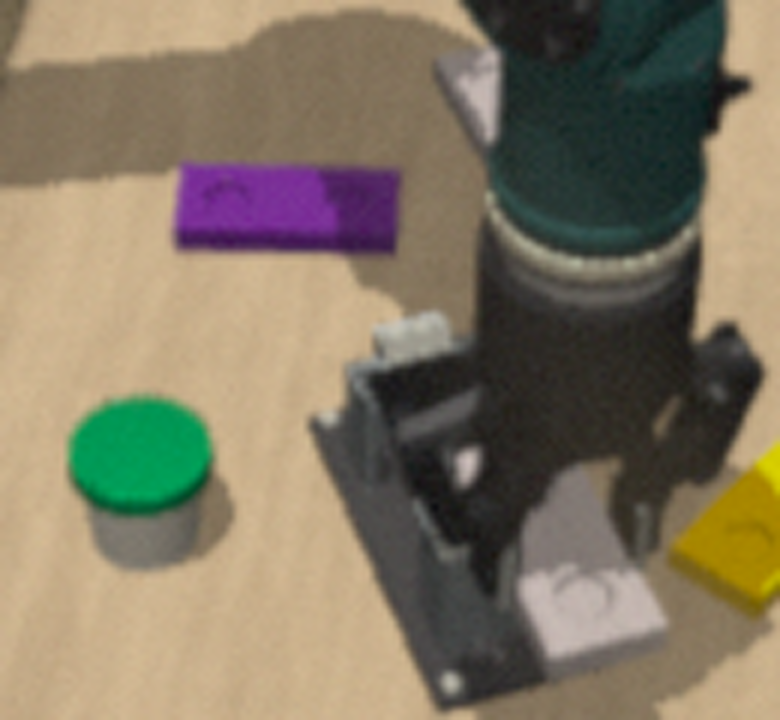

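View pics/c8.png

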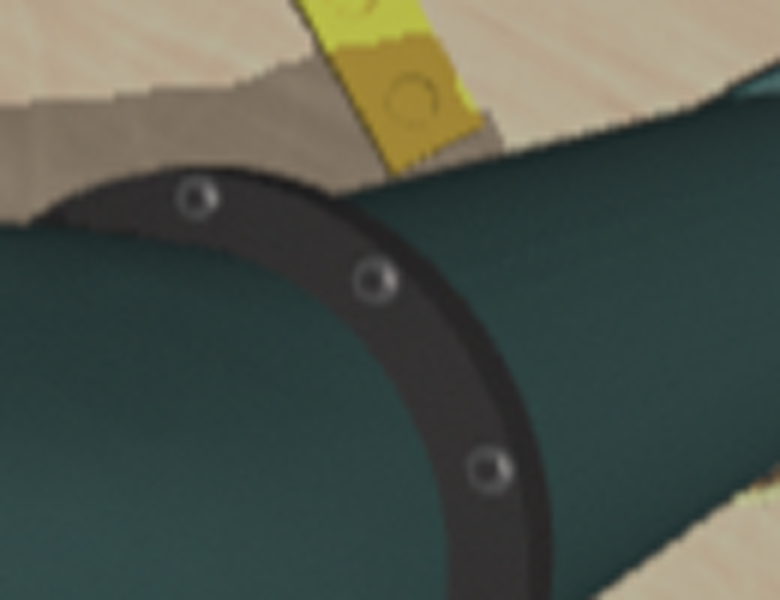

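```bash
python3 -m jog '[[1,0,0,-15,0],[1,0,0,-10,0],[1,0,0,0,0]]' 20; python3 -m jog '[[1,0,0,-4,0],[1,0,0,-4,0],[1,0,0,0,0]]';python3 -m jog '[[1,0,0,-3,0],[1,0,0,-3,0],[1,0,0,0,0]]'
```

```text
clock: 6.18
tcp_pos: [429.5, -478.6, 79.5]
tool_rot: [-1.568, 0.042, -0.04]
ft_force: [-0.1, -0.1, -1.9]
opening: 0.52
clock: 6.43
tcp_pos: [429.7, -479.9, 72.3]
tool_rot: [-1.57, 0.041, -0.041]
ft_force: [0.7, 0.4, -2.6]
opening: 0.519
clock: 6.68
tcp_pos: [429.9, -481.0, 67.3]
tool_rot: [-1.571, 0.041, -0.043]
ft_force: [-1.4, 0.3, 4.8]
opening: 0.519
```

```bash
python3 -m jog '[[1,0,0,-3,0],[1,0,0,-3,0],[1,0,0,0,0]]';python3 -m jog '[[1,0,0,-4,0],[1,0,0,-4,0],[1,0,0,0,0]]'
python3 - <<'E'
from h import *
cap('scene','scene4');crop('scene4',210,170,320,270,7,'c9')
E
```

```text
clock: 6.93
tcp_pos: [429.8, -482.5, 62.0]
tool_rot: [-1.574, 0.041, -0.044]
ft_force: [-1.2, -0.6, 6.1]
opening: 0.517
clock: 7.18
tcp_pos: [429.9, -483.9, 54.4]
tool_rot: [-1.576, 0.041, -0.045]
ft_force: [-1.3, -1.5, 7.2]
opening: 0.516
```

View pics/c9.png

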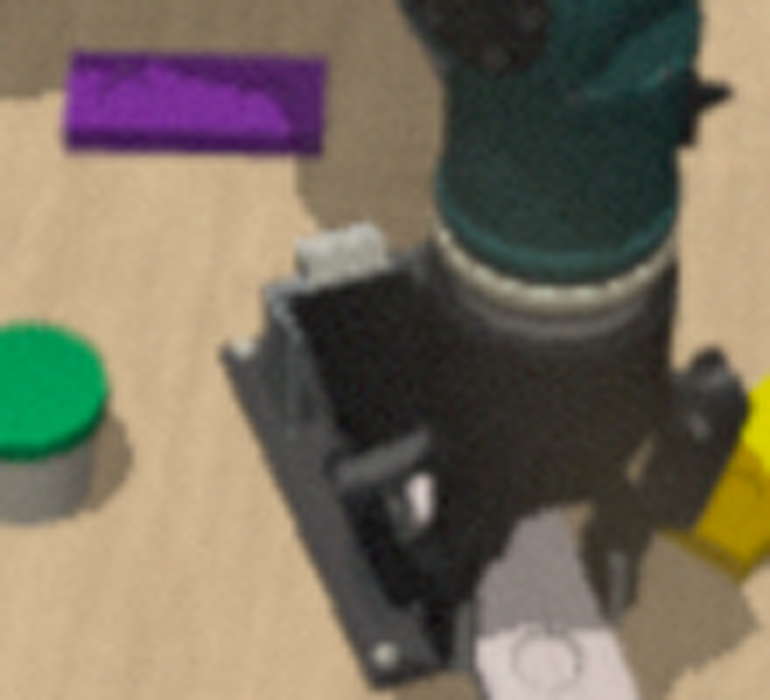

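```bash
python3 -m jog '[[1,0,0,-4,0],[1,0,0,-4,0],[1,0,0,0,0]]';python3 -m jog '[[1,0,0,5,0],[1,0,0,15,0],[1,0,0,20,0],[1,0,0,40,0],[1,0,0,0,0]]' 120
python3 - <<'E'
from h import *
s=readout.read_state(); print(s['tcp_pos'],s['opening']*85,s['ft_force'],s['torque'])
cap('scene','scene5');crop('scene5',210,170,320,270,7,'c10')
E
```

```text
clock: 7.48
tcp_pos: [429.8, -484.3, 46.5]
tool_rot: [-1.577, 0.041, -0.045]
ft_force: [-2.4, -2.4, 8.7]
opening: 0.517
clock: 7.9
tcp_pos: [431.9, -483.6, 130.4]
tool_rot: [-1.578, 0.036, -0.048]
ft_force: [1.7, -2.7, -1.4]
opening: 0.505
[ 431.90192845 -483.58428301  130.35813359] 42.95720421814477 [ 1.68066761 -2.7229174  -1.44912211] [-0.1523913  -0.08850603 -0.07431354]
```

View pics/c10.png

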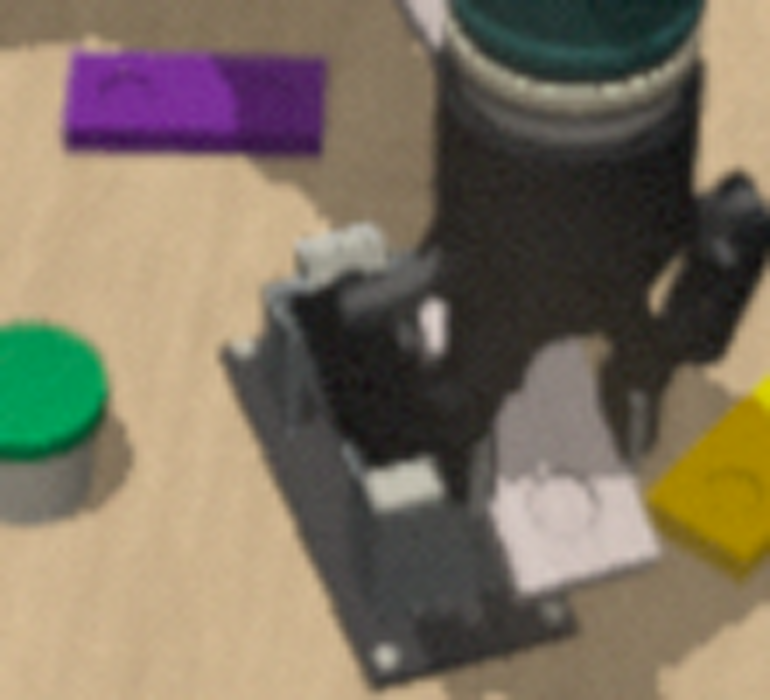

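```bash
cat >> h.py <<'E'
yawm=1.518; M0=np.array([435.2,-367.5,0]); EX=np.array([np.cos(yawm),np.sin(yawm),0]); EY=np.array([-np.sin(yawm),np.cos(yawm),0]); EZ=np.array([0,0,1.])
def mag(x,y,z): return M0+x*EX+y*EY+z*EZ
def tomag(P): d=np.array(P)-M0; return np.array([d@EX,d@EY,d[2]])
def platept(tcp,th,s,u,w,h=8.3,v=0):
    # pivot at tcp+h (plate mid thickness), at plate coordinate s; u along plate, w above mid-plane
    G=tomag(tcp)+[0,v,h]; d=np.array([np.cos(th),0,np.sin(th)]); n=np.array([-np.sin(th),0,np.cos(th)])
    return G+(u-s)*d+w*n
E
python3 - <<'E'
from h import *
t=[431.9,-483.6,130.4]
for th in (0,15,18,20,22,24,26,28):
    a=[mag(*platept(t,np.radians(th),-6,u,7)) for u in(-52,-28)]
    print(th,proj('scene5',a).round(1).tolist())
print('meas nose 294.3,251.7 pocket 290.4,241.7')
# lip check: lip outer/inner top edges corners
print(((proj('scene5',[mag(-44.5,24.5,70),mag(-44.5,-24.5,70),mag(-60,24.5,70),mag(-60,-24.5,70)])-[210,170])*7).round())
print(tomag(t))
E
```

```text
0 [[295.8, 249.9], [291.4, 241.7]]
15 [[295.4, 253.6], [291.4, 243.8]]
18 [[295.3, 254.2], [291.4, 244.2]]
20 [[295.2, 254.6], [291.3, 244.5]]
22 [[295.1, 255.0], [291.3, 244.7]]
24 [[295.0, 255.3], [291.3, 244.9]]
26 [[294.8, 255.6], [291.2, 245.1]]
28 [[294.7, 255.9], [291.2, 245.3]]
meas nose 294.3,251.7 pocket 290.4,241.7
[[374. 470.]
 [509. 434.]
 [390. 503.]
 [526. 467.]]
[-116.11237294   -2.83140448  130.4       ]
```

```bash
python3 -m jog '[[1,1.2,30,0,0],[1,1.2,30,0,0],[1,1.2,30,0,0],[1,1.2,29,0,0],[1,0,0,-15,0]]';python3 -m jog '[[1,0,0,-12,0],[1,0,0,0,0],[1,0,0,0,0],[1,0,0,0,0]]'
python3 - <<'E'
from h import *
s=readout.read_state(); t=s['tcp_pos'];print(t,tomag(t),s['ft_force'],R.from_rotvec(s['tool_rot']).as_matrix().round(3).tolist(),np.arctan2(*R.from_rotvec(s['tool_rot']).as_matrix()[[1,0],0]))
cap('scene','scene6');crop('scene6',230,180,310,270,8,'c11')
cap('top','top6');crop('top6',230,140,330,240,6,'c12')
print(((proj('scene6',[mag(-44.5,24.5,70),mag(-44.5,-24.5,70),mag(-60,24.5,70),mag(-60,-24.5,70)])-[230,180])*8).round().tolist())
for th in (18,22,26):
    f=lambda u,y:mag(*(platept(t,np.radians(th),-6,u,7)+[0,y,0]))
    print(th,((proj('scene6',[f(-52,23),f(-52,-23),f(-28,0)])-[230,180])*8).round().tolist())
E
```

```text
clock: 8.37
tcp_pos: [435.4, -352.8, 109.1]
tool_rot: [-1.563, 0.037, -0.035]
ft_force: [-0.3, 0.5, -2.8]
opening: 0.502
clock: 8.7
tcp_pos: [434.0, -362.7, 97.2]
tool_rot: [-1.571, 0.043, -0.043]
ft_force: [-0.9, -0.7, -2.0]
opening: 0.502
[ 433.96645467 -362.72011993   97.18540741] [ 4.70812336  1.48406939 97.18540741] [-0.90678473 -0.69389092 -1.99164797] [[0.998, -0.0, 0.055], [-0.055, -0.001, 0.998], [-0.0, -1.0, -0.001]] -0.054958833234210316
[[268.0, 458.0], [421.0, 416.0], [286.0, 495.0], [441.0, 453.0]]
18 [[266.0, 386.0], [412.0, 347.0], [312.0, 296.0]]
22 [[265.0, 392.0], [411.0, 353.0], [312.0, 299.0]]
26 [[264.0, 397.0], [409.0, 358.0], [312.0, 303.0]]
```

View pics/c11.png

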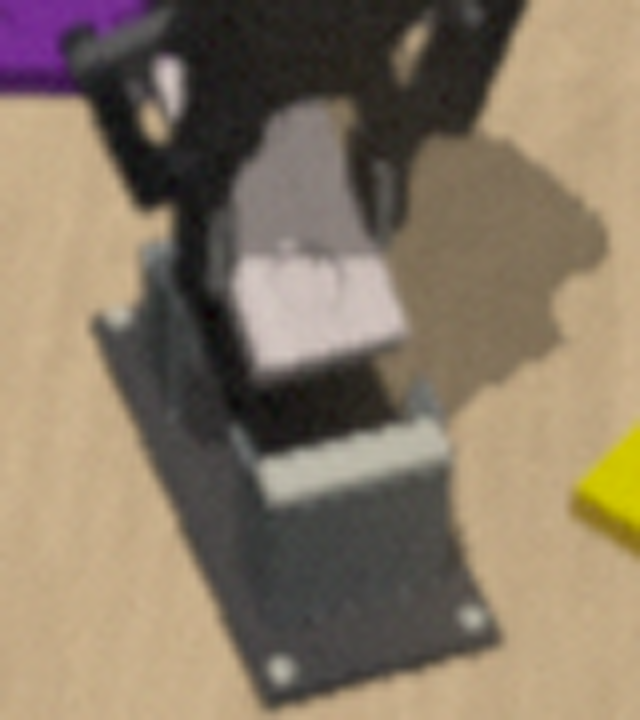

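View pics/c12.png

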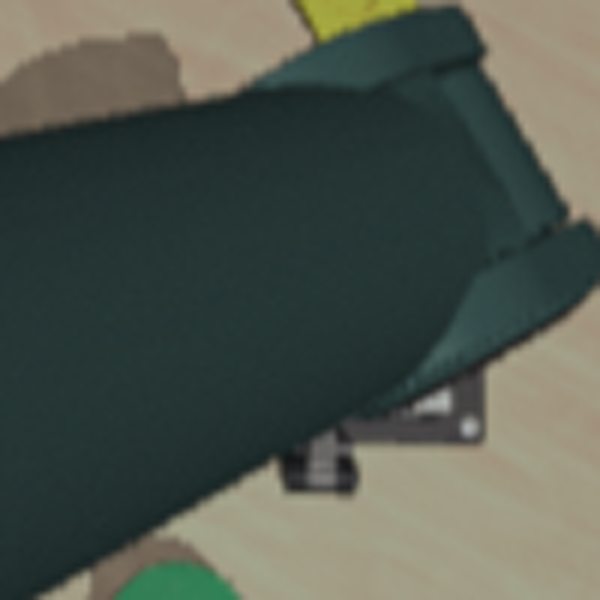

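```bash
python3 - <<'E'
from h import *
crop('scene6',252,188,292,232,16,'c13')
E
```

```text
(no output)
```

View pics/c13.png

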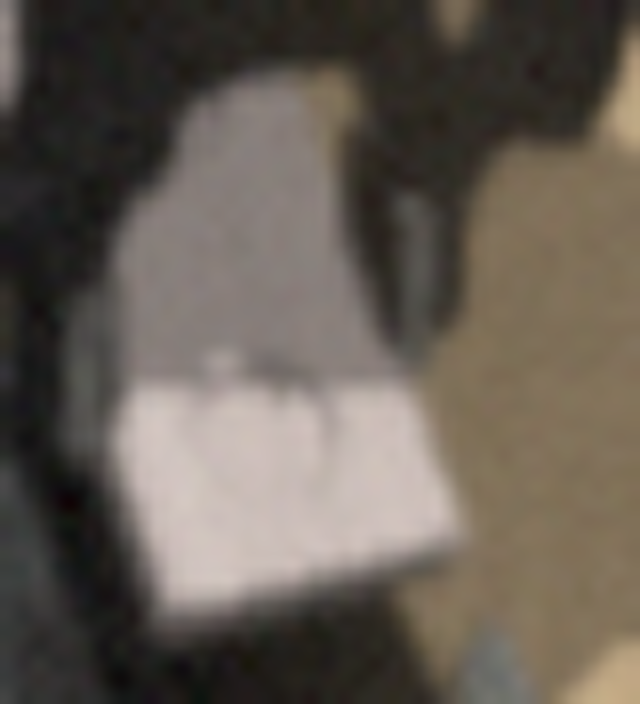

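```bash
python3 - <<'E'
from h import *
from scipy.optimize import least_squares
m=np.array([[262,226.25],[280.9,221.4],[268.4,214.9]])
t=[434,-362.7,97.2]
def P(q,th): # q nose top mid in mag
    d=np.array([np.cos(th),0,np.sin(th)]); q=np.array(q)
    return [mag(*(q+[0,23,0])),mag(*(q-[0,23,0])),mag(*(q+24*d))]
for th in (12,16,20,24,28):
    r=least_squares(lambda p:((proj('scene6',P(p,np.radians(th)))-m)).ravel(),[-40,0,95])
    print(th,r.x.round(1),r.cost.round(2))
for s in(-6,-9): print(platept(t,np.radians(24),s,-52,7))
# fingertip heights
print(((proj('scene6',[mag(4.7-11,1.5+23,98.5),mag(4.7-11,1.5-23,98.5)])-[252,188])*16).round())
E
```

```text
12 [-60.7  11.9 128.8] 0.13
16 [-55.5   9.8 122.4] 0.06
20 [-50.7   7.8 116.5] 0.06
24 [-46.4   6.1 111.3] 0.11
28 [-42.8   4.7 106.9] 0.19
[-40.14026205   1.45163257  93.18493262]
[-37.39962567   1.45163257  94.40514255]
[[ 97. 477.]
 [385. 403.]]
```

```bash
python3 -m jog '[[1,1.5,0,-8,0],[1,0,0,-8,0],[1,0,0,0,0],[1,0,0,0,0]]';python3 -m jog '[[1,0,0,-4,0],[1,0,0,-2,0],[1,0,0,0,0]]';python3 -m jog '[[1,0,0,-4,0],[1,0,0,-2,0],[1,0,0,0,0]]'
```

```text
clock: 9.13
tcp_pos: [435.4, -360.8, 80.5]
tool_rot: [-1.569, 0.043, -0.041]
ft_force: [-0.8, 0.1, -1.0]
opening: 0.505
clock: 9.38
tcp_pos: [435.7, -360.9, 74.9]
tool_rot: [-1.57, 0.042, -0.041]
ft_force: [0.1, -0.4, -1.9]
opening: 0.502
clock: 9.63
tcp_pos: [436.0, -361.2, 69.3]
tool_rot: [-1.57, 0.041, -0.042]
ft_force: [-0.5, 0.6, 3.3]
opening: 0.506
```

```bash
python3 - <<'E'
from h import *
s=readout.read_state();print(tomag(s['tcp_pos']))
cap('scene','scene7');crop('scene7',245,195,300,250,13,'c14')
E
```

```text
[ 6.38170243 -0.49039255 69.29144488]
```

View pics/c14.png

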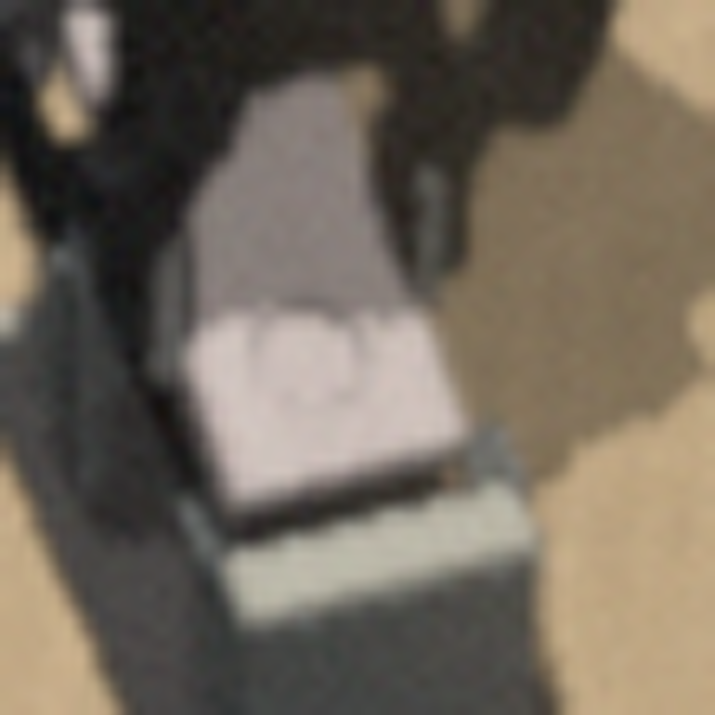

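```bash
python3 -m jog '[[1,0,0,-4,0],[1,0,0,-4,0],[1,0,0,-4,0],[1,0,0,-2,0],[1,0,0,0,0]]';python3 -m jog '[[1,0,0,0,0],[1,0,0,0,0]]'
python3 - <<'E'
from h import *
s=readout.read_state();print(tomag(s['tcp_pos']),s['ft_force'])
cap('scene','scene8');crop('scene8',245,195,300,250,13,'c15')
E
```

```text
clock: 10.1
tcp_pos: [436.0, -361.9, 56.2]
tool_rot: [-1.57, 0.042, -0.043]
ft_force: [-1.8, 0.7, 14.1]
opening: 0.504
clock: 10.27
tcp_pos: [436.0, -361.9, 56.3]
tool_rot: [-1.57, 0.042, -0.043]
ft_force: [-0.3, 0.6, 12.9]
opening: 0.503
[ 5.64894527 -0.54526343 56.30639231] [-0.30072878  0.61820745 12.89229405]
```

View pics/c15.png

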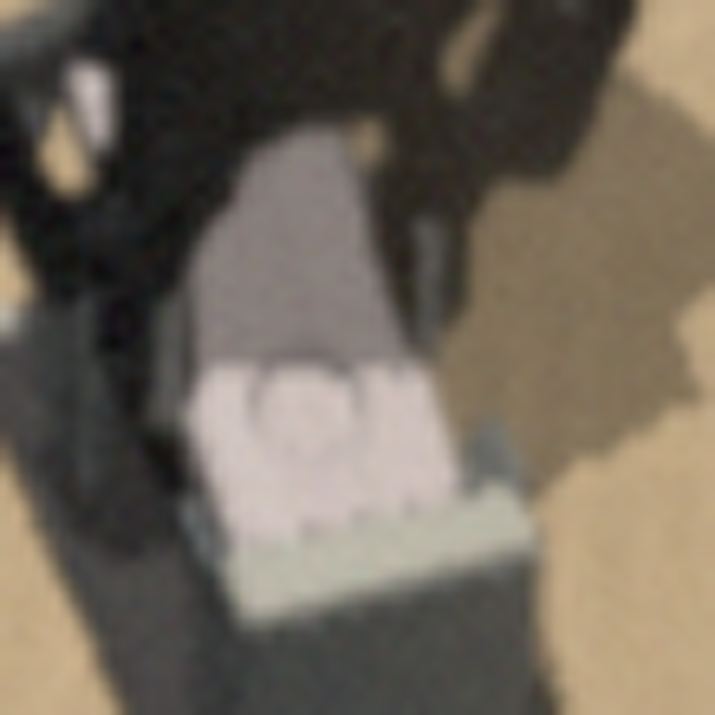

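```bash
python3 -m jog '[[1,-0.2,-3,0,0],[1,-0.2,-3,0,0],[1,0,0,0,0]]';python3 -m jog '[[1,-0.2,-3,0,0],[1,-0.2,-3,0,0],[1,0,0,0,0]]'
```

```text
clock: 10.57
tcp_pos: [435.5, -366.4, 55.6]
tool_rot: [-1.568, 0.042, -0.042]
ft_force: [-1.7, 2.3, 9.8]
opening: 0.504
clock: 10.82
tcp_pos: [435.1, -372.6, 55.0]
tool_rot: [-1.569, 0.042, -0.041]
ft_force: [0.6, 2.9, 3.4]
opening: 0.503
```

```bash
python3 -m jog '[[1,-0.2,-3,0,0],[1,-0.2,-3,0,0],[1,0,0,0,0]]';python3 - <<'E'
from h import *
s=readout.read_state();print(tomag(s['tcp_pos']),s['ft_force'])
cap('scene','scene9');crop('scene9',235,185,300,250,11,'c16')
E
```

```text
clock: 11.07
tcp_pos: [434.7, -379.8, 55.2]
tool_rot: [-1.571, 0.042, -0.042]
ft_force: [0.9, 3.5, 3.1]
opening: 0.504
[-12.32051934  -0.19314133  55.2308903 ] [0.89821521 3.45872781 3.09080755]
```

View pics/c16.png

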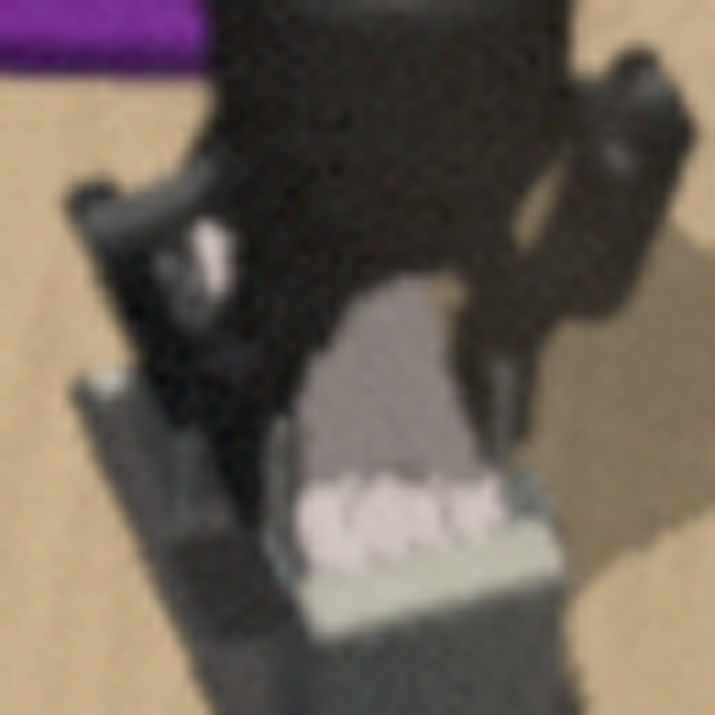

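```bash
python3 -m jog '[[1,-0.1,-2,0,0],[1,0,0,0,0]]';python3 -m jog '[[1,-0.1,-2,0,0],[1,0,0,0,0]]'
```

```text
clock: 11.28
tcp_pos: [434.6, -381.5, 55.3]
tool_rot: [-1.571, 0.042, -0.042]
ft_force: [0.5, 3.8, 3.5]
opening: 0.501
clock: 11.45
tcp_pos: [434.6, -381.8, 55.2]
tool_rot: [-1.568, 0.042, -0.041]
ft_force: [-1.0, 5.1, 4.9]
opening: 0.507
```

```bash
python3 -m jog '[[1,0,-1,0,0],[1,0,0,0,0]]'
```

```text
clock: 11.62
tcp_pos: [434.6, -381.9, 55.1]
tool_rot: [-1.566, 0.042, -0.04]
ft_force: [0.1, 6.3, 6.2]
opening: 0.508
```

```bash
python3 -m jog '[[0.2,0,1,0,0],[-0.2,0,0,0,0],[-0.4,0,0,0,0],[-0.4,0,0,0,0]]' 40; python3 -m jog '[[-0.4,0,0,25,0],[-0.4,0,0,35,0],[-0.4,0,0,30,0],[0,0,0,30,0],[1,0,0,0,0]]'; python3 -m jog '[[1,1,30,0,0],[1,0.7,15,0,0],[1,0,0,0,0],[1,0,0,0,0],[1,0,0,0,0]]'; python3 - <<'E'
from h import *
s=readout.read_state();print(tomag(s['tcp_pos']),s['ft_force'],s['opening'])
cap('scene','scene10');crop('scene10',225,185,300,260,10,'c17')
E
```

```text
clock: 11.95
tcp_pos: [434.4, -384.9, 55.4]
tool_rot: [-1.573, 0.042, -0.043]
ft_force: [-0.1, 0.5, 0.6]
opening: 0.704
clock: 12.37
tcp_pos: [436.9, -387.5, 180.9]
tool_rot: [-1.579, 0.036, -0.05]
ft_force: [0.0, 0.2, -0.2]
opening: 0.429
clock: 12.78
tcp_pos: [436.1, -339.5, 175.2]
tool_rot: [-1.572, 0.042, -0.043]
ft_force: [0.4, -0.4, 0.1]
opening: -0.004
[ 27.99469844   0.54255509 175.21046472] [ 0.43441495 -0.40415442  0.07977308] -0.0038682108868451272
```

View pics/c17.png

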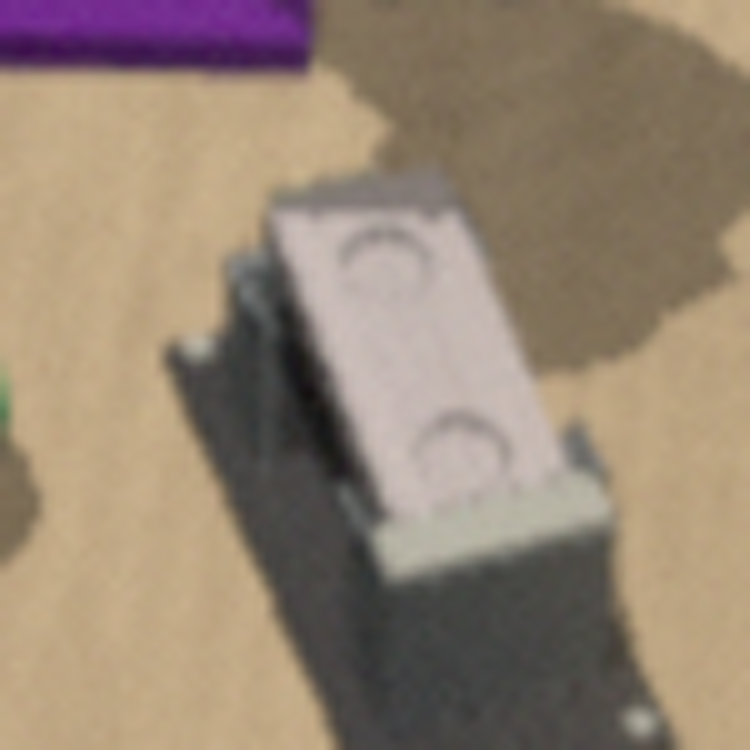

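```bash
python3 -m jog '[[1,0.5,5,-35,0],[1,0,0,-30,0],[1,0,0,-15,0],[1,0,0,0,0]]'; python3 -m jog '[[1,0,0,-4,0],[1,0,0,-4,0],[1,0,0,-4,0],[1,0,0,0,0]]';python3 -m jog '[[1,0,0,-4,0],[1,0,0,-4,0],[1,0,0,0,0]]'
```

```text
clock: 13.17
tcp_pos: [434.6, -333.0, 92.2]
tool_rot: [-1.568, 0.047, -0.039]
ft_force: [0.7, -0.2, -0.9]
opening: -0.002
clock: 13.5
tcp_pos: [437.3, -334.2, 83.8]
tool_rot: [-1.572, 0.041, -0.043]
ft_force: [-0.9, 0.0, -0.2]
opening: -0.0
clock: 13.75
tcp_pos: [437.2, -333.3, 75.6]
tool_rot: [-1.571, 0.041, -0.042]
ft_force: [-0.6, -0.8, -0.7]
opening: -0.001
```

```bash
python3 -m jog '[[1,0,0,-3,0],[1,0,0,-3,0],[1,0,0,0,0]]';python3 -m jog '[[1,0,0,-3,0],[1,0,0,-3,0],[1,0,0,0,0]]';python3 -m jog '[[1,0,0,-2,0],[1,0,0,-2,0],[1,0,0,0,0]]'
```

```text
clock: 14.0
tcp_pos: [436.7, -332.8, 68.9]
tool_rot: [-1.57, 0.042, -0.041]
ft_force: [-0.8, -0.2, 0.7]
opening: 0.0
clock: 14.25
tcp_pos: [436.7, -332.8, 62.9]
tool_rot: [-1.57, 0.042, -0.041]
ft_force: [0.1, 0.8, 3.1]
opening: 0.001
clock: 14.5
tcp_pos: [436.7, -332.8, 59.1]
tool_rot: [-1.57, 0.042, -0.041]
ft_force: [0.5, 1.7, 2.7]
opening: 0.001
```

```bash
python3 -m jog '[[1,0,0,-2,0],[1,0,0,0,0]]'; python3 -m jog '[[1,0,0,30,0],[1,0,0,40,0],[1,0,0,35,0],[1,0,30,0,0],[1,0,40,0,0]]';python3 -m jog '[[1,-15,40,0,0],[1,-15,40,0,0],[-0.4,0,40,0,0],[-0.4,0,0,0,0],[-0.4,0,0,0,0]]'; python3 - <<'E'
from h import *
s=readout.read_state();print(s['tcp_pos'],s['joint_positions'].round(2))
cap('scene','scene11');crop('scene11',225,185,300,260,10,'c18')
cap('top','top11');crop('top11',240,165,330,230,8,'c19')
E
```

```text
clock: 14.67
tcp_pos: [436.7, -332.8, 57.1]
tool_rot: [-1.57, 0.042, -0.041]
ft_force: [0.7, 1.7, 3.8]
opening: -0.0
clock: 15.08
tcp_pos: [438.5, -268.4, 165.1]
tool_rot: [-1.578, 0.041, -0.053]
ft_force: [0.7, 1.4, -1.1]
opening: 0.003
clock: 15.5
tcp_pos: [407.4, -142.9, 162.1]
tool_rot: [-1.57, 0.037, -0.037]
ft_force: [0.1, -1.0, 0.5]
opening: 0.418
[ 407.36052888 -142.85352202  162.06444702] [-0.18  0.39  0.53  2.32 -0.4   0.51  0.62]
```

View pics/c18.png

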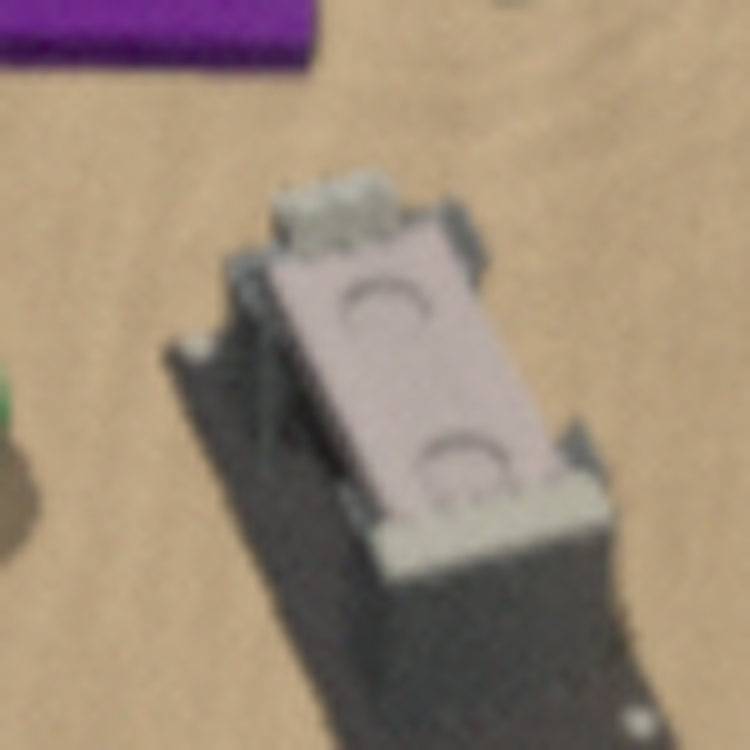

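View pics/c19.png

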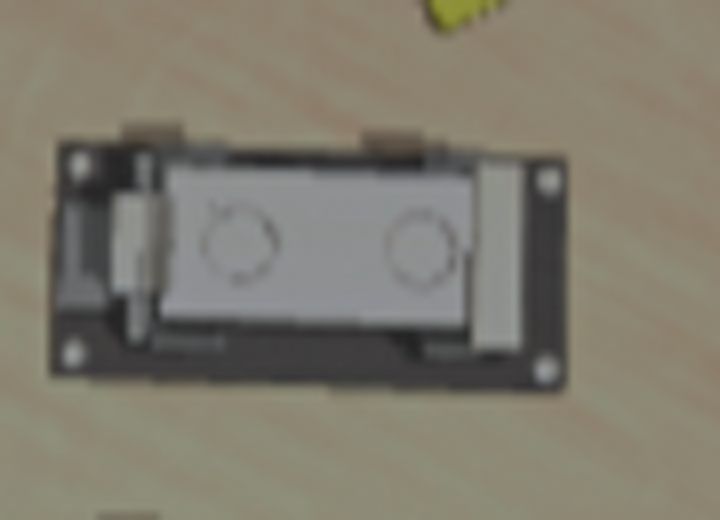

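```bash
python3 - <<'E'
from h import *
for z in (58,64,70,80): print(z,((proj('scene11',[mag(50.5,23,z),mag(50.5,-23,z)])-[225,185])*10).round().tolist(),((proj('top11',[mag(50.5,23,z),mag(50.5,-23,z)])-[240,165])*8).round().tolist())
print(((proj('scene11',[mag(-60,29.5,70),mag(-60,-29.5,70)])-[225,185])*10).round().tolist())
E
```

```text
58 [[257.0, 283.0], [428.0, 240.0]] [[159.0, 322.0], [163.0, 175.0]]
64 [[257.0, 267.0], [429.0, 223.0]] [[160.0, 321.0], [164.0, 173.0]]
70 [[258.0, 250.0], [430.0, 207.0]] [[160.0, 320.0], [164.0, 170.0]]
80 [[258.0, 222.0], [431.0, 178.0]] [[161.0, 317.0], [165.0, 166.0]]
[[388.0, 574.0], [621.0, 511.0]]
```

```bash
python3 - <<'E'
from h import *
for z in (0,50,100,150,200,250,300): print(z,px('scene0',320,103,z).round()[:2],px('top0',243,87,z).round()[:2],'|',px('scene0',421,112,z).round()[:2],px('top0',297,0,z).round()[:2])
E
```

```text
0 [863. 138.] [ 744. -280.] | [1158.  -40.] [ 997. -438.]
50 [822.  72.] [ 724. -280.] | [1101.  -97.] [ 964. -430.]
100 [780.   6.] [ 704. -281.] | [1044. -153.] [ 931. -423.]
150 [739. -60.] [ 684. -281.] | [ 987. -210.] [ 898. -415.]
200 [ 698. -127.] [ 664. -281.] | [ 930. -267.] [ 865. -407.]
250 [ 656. -193.] [ 644. -282.] | [ 873. -324.] [ 832. -399.]
300 [ 615. -259.] [ 624. -282.] | [ 816. -380.] [ 799. -391.]
```

View pics/scene11.png

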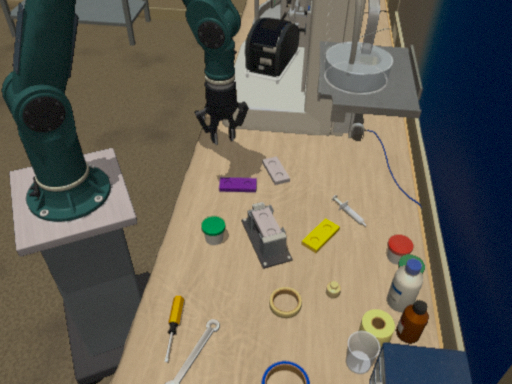

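```bash
python3 -m jog '[[-0.4,32,0.5,-25,0],[-0.4,32,0.5,-25,0],[-0.4,32,0.5,-25,0],[-0.4,32,0.5,-25,0],[-0.4,31,0,-15,0.005]]' 25; python3 -m jog '[[-0.4,0,0,0,0],[-0.4,0,0,0,0]]'; python3 - <<'E'
from h import *
s=readout.read_state();print(s['tcp_pos'],np.arctan2(*R.from_rotvec(s['tool_rot']).as_matrix()[[1,0],0]),s['ft_force'])
cap('scene','scene12');cap('top','top12');crop('top12',150,110,230,180,9,'c21');crop('scene12',230,90,330,190,7,'c20')
E
```

```text
clock: 16.02
tcp_pos: [567.4, -145.9, 44.6]
tool_rot: [-1.571, 0.042, -0.039]
ft_force: [-0.3, -0.1, 0.5]
opening: 0.702
clock: 16.18
tcp_pos: [568.1, -145.8, 45.8]
tool_rot: [-1.572, 0.039, -0.039]
ft_force: [0.2, 0.5, -0.3]
opening: 0.703
[ 568.12452709 -145.75813332   45.84728498] -0.049737596528910785 [ 0.23213062  0.53484521 -0.25721645]
```

View pics/c20.png

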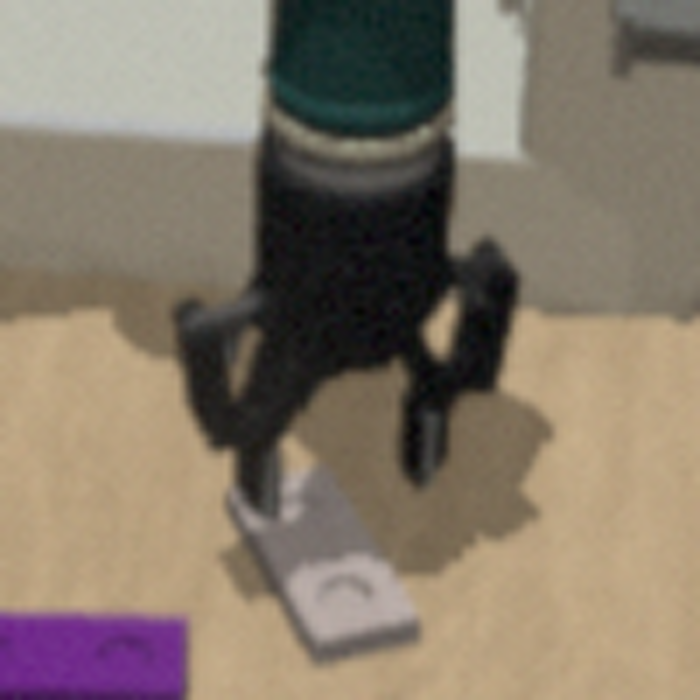

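View pics/c21.png

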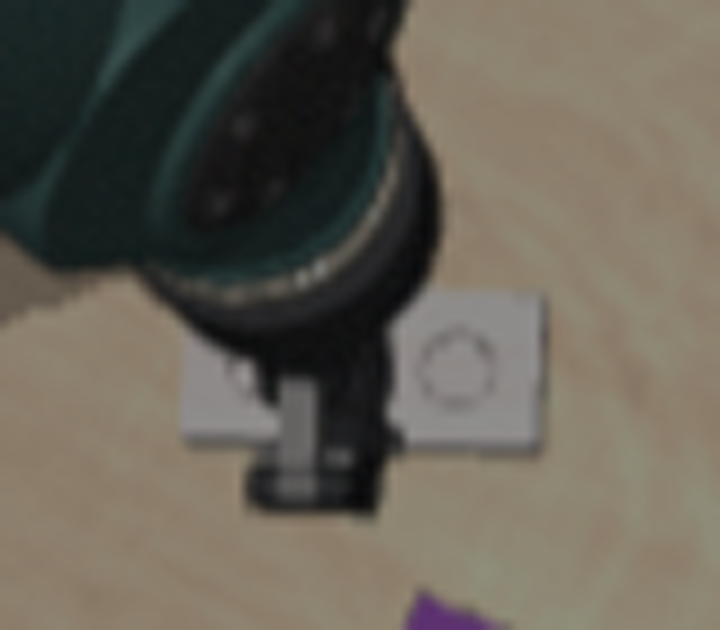

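```bash
python3 -m jog '[[-0.4,-1.5,5,-15,0],[-0.4,0,0,-15,0],[-0.4,0,0,-10,0],[-0.4,0,0,0,0]]'; python3 - <<'E'
from h import *
s=readout.read_state();print(s['tcp_pos'],s['ft_force'])
E
```

```text
clock: 16.62
tcp_pos: [562.7, -138.7, 6.5]
tool_rot: [-1.57, 0.041, -0.037]
ft_force: [-0.6, -0.0, 0.7]
opening: 0.699
[ 562.69547833 -138.73141757    6.47889096] [-0.56520213 -0.04566244  0.69349436]
```

```bash
python3 -m jog '[[-0.4,3,-2.5,-3,0],[-0.4,0,0,-3,0],[-0.4,0,0,0,0],[-0.4,0,0,0,0]]'; python3 - <<'E'
from h import *
s=readout.read_state();print(s['tcp_pos'],s['ft_force'])
E
```

```text
clock: 16.95
tcp_pos: [568.2, -140.9, 1.7]
tool_rot: [-1.571, 0.037, -0.038]
ft_force: [0.3, 0.2, -0.6]
opening: 0.702
[ 568.23775326 -140.9334003     1.73910937] [ 0.29411123  0.21382193 -0.57863322]
```

```bash
python3 -m jog '[[-0.4,-1.5,0,-1.5,0],[0.2,0,0,0,0],[1,0,0,0,0],[1,0,0,0,0],[1,0,0,0,0]]' 25; python3 -m jog '[[1,0,0,0,0],[1,0,0,0,0]]'; python3 - <<'E'
from h import *
s=readout.read_state(); print(s['tcp_pos'],s['opening']*85,s['ft_force'])
cap('scene','scene13');crop('scene13',240,120,310,190,10,'c22')
E
```

```text
clock: 17.37
tcp_pos: [566.2, -140.5, 0.1]
tool_rot: [-1.57, 0.038, -0.037]
ft_force: [-0.7, -0.3, 3.1]
opening: 0.53
clock: 17.53
tcp_pos: [566.2, -140.6, 0.0]
tool_rot: [-1.57, 0.038, -0.037]
ft_force: [-1.1, 0.6, 4.7]
opening: 0.53
[ 5.66228399e+02 -1.40550448e+02  2.33080019e-02] 45.064538179537145 [-1.14945623  0.58836143  4.67672521]
```

View pics/c22.png

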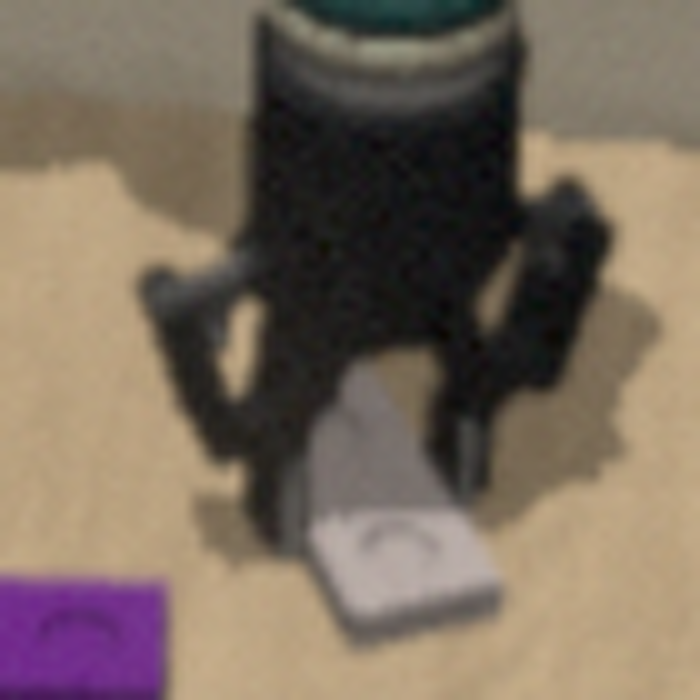

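```bash
python3 -m jog '[[1,0,0,25,0],[1,-30,-10,26,0],[1,-30,-10,26,0],[1,-30,-10,26,0],[1,-30,-10,26,0]]' 60; python3 -m jog '[[1,0,-38,7,0],[1,0,-38,7,0],[1,0,-38,7,0],[1,0,-38,7,0],[1,-4,-37,0,0]]';  python3 -m jog '[[1,-4,-37,0,0],[1,-4,-37,0,0],[1,-4,-37,0,-0.005],[1,0,0,-30,0],[1,0,0,-20,0]]'; python3 -m jog '[[1,0,0,0,0],[1,0,0,0,0]]' 
python3 - <<'E'
from h import *
s=readout.read_state(); print(s['tcp_pos'],s['opening']*85,s['ft_force'])
print(np.arctan2(*R.from_rotvec(s['tool_rot']).as_matrix()[[1,0],0]))
cap('scene','scene14');crop('scene14',210,170,320,270,7,'c23')
E
```

```text
clock: 18.0
tcp_pos: [445.0, -180.7, 129.2]
tool_rot: [-1.571, 0.038, -0.037]
ft_force: [-0.1, -0.3, -2.1]
opening: 0.519
clock: 18.42
tcp_pos: [443.9, -371.9, 157.8]
tool_rot: [-1.573, 0.034, -0.039]
ft_force: [1.0, 0.1, -1.8]
opening: 0.521
clock: 18.83
tcp_pos: [429.1, -484.8, 106.1]
tool_rot: [-1.574, 0.045, -0.046]
ft_force: [0.4, 1.8, -3.1]
opening: 0.521
clock: 19.0
tcp_pos: [429.8, -479.2, 105.1]
tool_rot: [-1.567, 0.043, -0.039]
ft_force: [0.1, -0.3, -2.8]
opening: 0.521
[ 429.75745906 -479.15929438  105.07127269] 44.30091606786316 [ 0.089109   -0.27893745 -2.84590373]
-0.05270244269197963
```

View pics/c23.png

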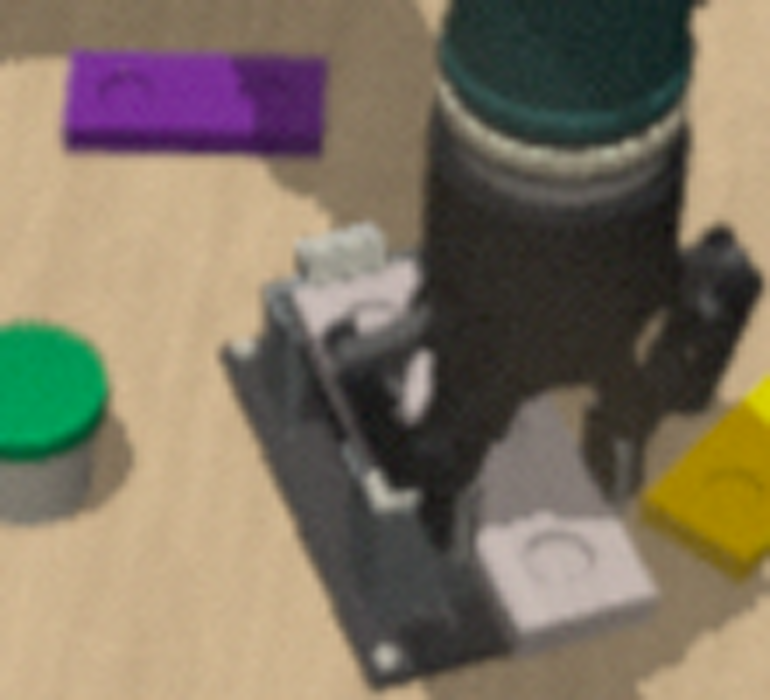

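Plate level in the grip, nose toward the camera. Tilt it on the lip's outer edge as before, slightly more.

```bash
python3 -m jog '[[1,0,-1,-15,0],[1,0,0,-12,0],[1,0,0,-5,0],[1,0,0,0,0]]' 20; python3 -m jog '[[1,0,0,-3,0],[1,0,0,-3,0],[1,0,0,0,0]]';python3 -m jog '[[1,0,0,-4,0],[1,0,0,-4,0],[1,0,0,0,0]]'
```

```text
clock: 19.38
tcp_pos: [429.9, -480.2, 73.2]
tool_rot: [-1.568, 0.043, -0.04]
ft_force: [0.4, 0.9, -2.3]
opening: 0.517
clock: 19.63
tcp_pos: [430.7, -482.0, 69.4]
tool_rot: [-1.571, 0.041, -0.042]
ft_force: [-0.6, 1.3, 3.6]
opening: 0.516
clock: 19.88
tcp_pos: [430.6, -483.9, 62.5]
tool_rot: [-1.574, 0.041, -0.044]
ft_force: [-1.2, -0.8, 7.3]
opening: 0.517
```

```bash
python3 -m jog '[[1,0,0,-4,0],[1,0,0,-4,0],[1,0,0,0,0]]';python3 -m jog '[[1,0,0,-4,0],[1,0,0,-4,0],[1,0,0,0,0]]'
```

```text
clock: 20.13
tcp_pos: [430.6, -485.3, 54.8]
tool_rot: [-1.576, 0.041, -0.045]
ft_force: [-1.8, -2.7, 7.4]
opening: 0.519
clock: 20.38
tcp_pos: [430.6, -485.7, 46.9]
tool_rot: [-1.577, 0.041, -0.045]
ft_force: [-1.7, -2.7, 6.6]
opening: 0.518
```

```bash
python3 -m jog '[[1,0,0,-3,0],[1,0,0,0,0]]';python3 -m jog '[[1,0,0,0,0],[1,0,0,10,0],[1,0,0,30,0],[1,0,0,40,0],[1,0,0,0,0]]' 120;  python3 -m jog '[[1,1.4,30,0,0],[1,1.4,30,0,0],[1,1.4,30,0,0],[1,1.4,29,0,0],[1,0,0,-5,0]]';python3 -m jog '[[1,0,0,-10,0],[1,0,0,0,0],[1,0,0,0,0],[1,0,0,0,0]]'
python3 - <<'E'
from h import *
s=readout.read_state(); t=s['tcp_pos'];print(t,tomag(t),s['ft_force'],np.arctan2(*R.from_rotvec(s['tool_rot']).as_matrix()[[1,0],0]))
cap('scene','scene15');crop('scene15',245,175,310,240,12,'c24')
E
```

```text
clock: 20.55
tcp_pos: [430.8, -485.6, 44.1]
tool_rot: [-1.577, 0.041, -0.045]
ft_force: [-0.9, -3.2, 7.9]
opening: 0.521
clock: 20.97
tcp_pos: [433.0, -485.5, 128.7]
tool_rot: [-1.579, 0.036, -0.048]
ft_force: [-0.2, -2.6, -0.4]
opening: 0.501
clock: 21.38
tcp_pos: [436.6, -353.9, 116.4]
tool_rot: [-1.562, 0.037, -0.034]
ft_force: [0.5, 0.7, -1.7]
opening: 0.501
clock: 21.72
tcp_pos: [435.7, -364.2, 106.8]
tool_rot: [-1.572, 0.043, -0.043]
ft_force: [0.5, 0.0, -1.5]
opening: 0.507
[ 435.71799938 -364.21921151  106.80095868] [  3.3035528   -0.34414448 106.80095868] [ 0.53149838  0.0459182  -1.51666638] -0.05486836534164776
```

View pics/c24.png

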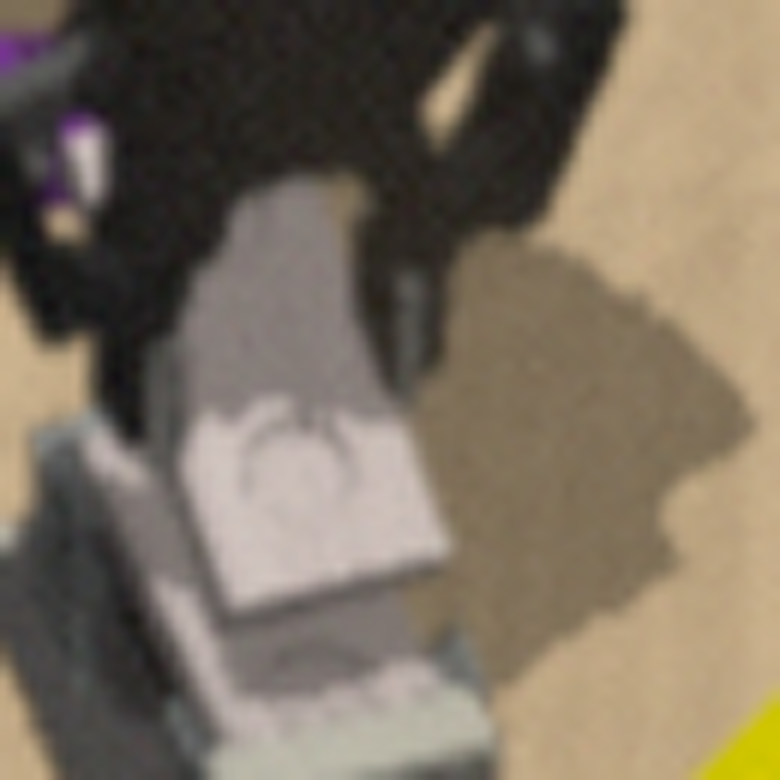

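```bash
python3 -m jog '[[1,0,0,-10,0],[1,0,0,-10,0],[1,0,0,-7,0],[1,0,0,0,0]]';python3 -m jog '[[1,0,0,-3,0],[1,0,0,-3,0],[1,0,0,0,0]]';python3 -m jog '[[1,0,0,-3,0],[1,0,0,-3,0],[1,0,0,0,0]]'; python3 - <<'E'
from h import *
s=readout.read_state(); t=s['tcp_pos'];print(tomag(t))
cap('scene','scene16');crop('scene16',245,190,305,250,12,'c25')
E
```

```text
clock: 22.1
tcp_pos: [435.6, -362.7, 78.2]
tool_rot: [-1.57, 0.043, -0.041]
ft_force: [0.6, 0.2, 1.5]
opening: 0.5
clock: 22.35
tcp_pos: [435.6, -362.7, 73.5]
tool_rot: [-1.57, 0.042, -0.041]
ft_force: [-0.6, 0.1, 1.7]
opening: 0.501
clock: 22.6
tcp_pos: [435.6, -362.6, 67.5]
tool_rot: [-1.57, 0.042, -0.041]
ft_force: [-1.6, -0.1, 1.5]
opening: 0.503
[ 4.92542648 -0.1900061  67.5218006 ]
```

View pics/c25.png

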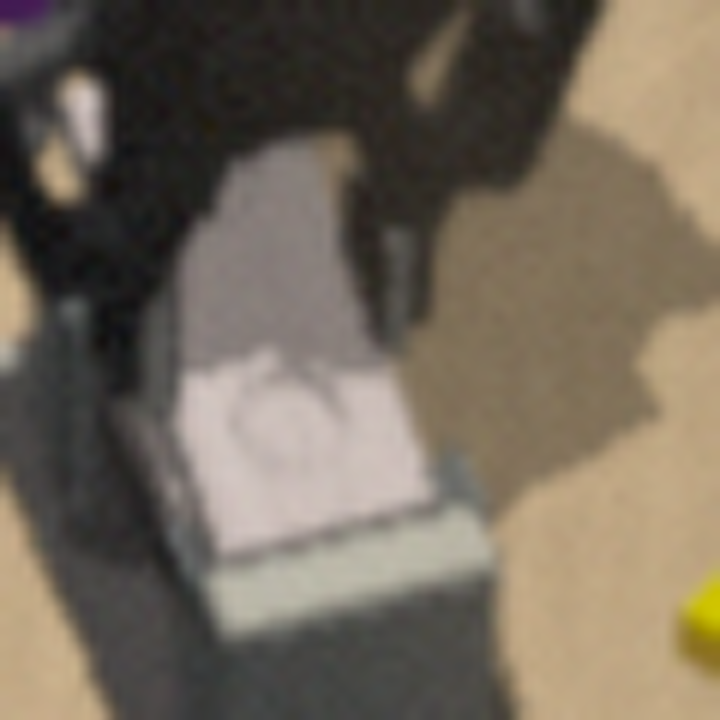

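```bash
python3 -m jog '[[1,0,0,-3,0],[1,0,0,-3,0],[1,0,0,-3,0],[1,0,0,-1,0],[1,0,0,0,0]]'; python3 -m jog '[[1,-0.2,-3,0,0],[1,-0.2,-3,0,0],[1,0,0,0,0]]'; python3 - <<'E'
from h import *
s=readout.read_state(); t=s['tcp_pos'];print(tomag(t))
cap('scene','scene17');crop('scene17',245,190,305,250,12,'c26')
E
```

```text
clock: 23.07
tcp_pos: [435.7, -362.6, 57.5]
tool_rot: [-1.57, 0.042, -0.041]
ft_force: [-2.9, 0.7, 1.4]
opening: 0.502
clock: 23.32
tcp_pos: [435.4, -366.9, 57.4]
tool_rot: [-1.567, 0.042, -0.04]
ft_force: [-1.7, 4.9, 1.9]
opening: 0.501
[ 0.64460873 -0.13310056 57.36182309]
```

View pics/c26.png

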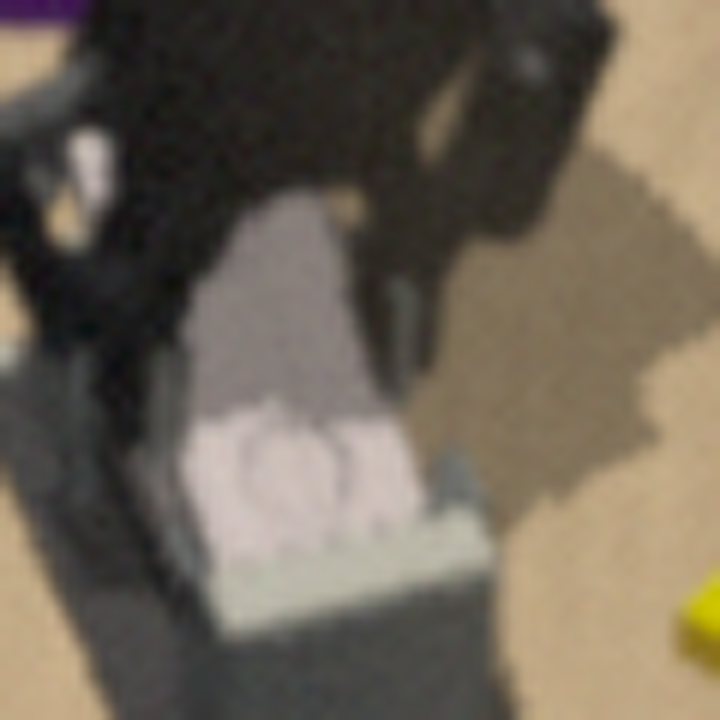

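```bash
python3 -m jog '[[1,-0.1,-2,0,0],[1,0,0,0,0]]'; python3 -m jog '[[1,-0.1,-2,0,0],[1,0,0,0,0]]'; python3 -m jog '[[1,-0.1,-2,0,0],[1,0,0,0,0]]'
```

```text
clock: 23.53
tcp_pos: [435.3, -369.1, 57.4]
tool_rot: [-1.568, 0.042, -0.04]
ft_force: [-2.4, 4.6, 2.4]
opening: 0.503
clock: 23.7
tcp_pos: [435.1, -371.6, 57.5]
tool_rot: [-1.569, 0.042, -0.04]
ft_force: [-2.2, 4.4, 2.1]
opening: 0.504
clock: 23.87
tcp_pos: [435.0, -373.9, 57.6]
tool_rot: [-1.569, 0.042, -0.041]
ft_force: [-2.2, 5.0, 2.4]
opening: 0.502
```

Sliding freely with constant friction; continue to the wall.

```bash
python3 -m jog '[[1,-0.1,-2,0,0],[1,0,0,0,0]]'; python3 -m jog '[[1,-0.1,-2,0,0],[1,0,0,0,0]]'; python3 -m jog '[[1,-0.1,-2,0,0],[1,0,0,0,0]]'; python3 - <<'E'
from h import *
s=readout.read_state(); t=s['tcp_pos'];print(tomag(t))
cap('scene','scene18');crop('scene18',240,190,300,250,12,'c27')
E
```

```text
clock: 24.03
tcp_pos: [434.9, -376.0, 57.6]
tool_rot: [-1.569, 0.042, -0.041]
ft_force: [-2.5, 3.2, 3.0]
opening: 0.503
clock: 24.2
tcp_pos: [434.8, -378.0, 57.6]
tool_rot: [-1.569, 0.042, -0.041]
ft_force: [-2.9, 3.6, 2.9]
opening: 0.504
clock: 24.37
tcp_pos: [434.7, -379.7, 57.6]
tool_rot: [-1.568, 0.042, -0.041]
ft_force: [-2.4, 4.7, 1.9]
opening: 0.502
[-12.17722683  -0.1073917   57.5922279 ]
```

View pics/c27.png

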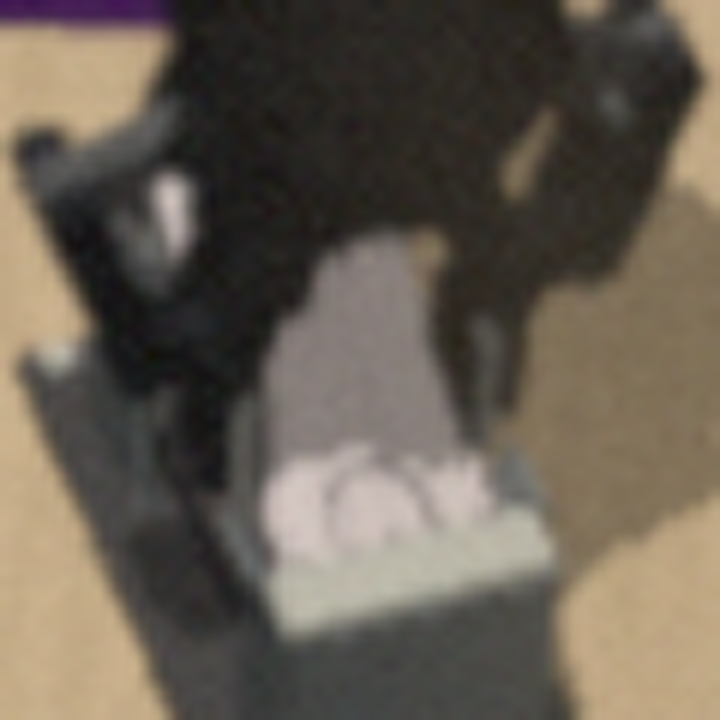

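```bash
python3 -m jog '[[1,-0.1,-2,0,0],[1,0,0,0,0]]'; python3 -m jog '[[1,-0.1,-2,0,0],[1,0,0,0,0]]'; python3 -m jog '[[1,0,-1.5,0,0],[1,0,0,0,0]]'
```

```text
clock: 24.58
tcp_pos: [434.7, -379.8, 57.5]
tool_rot: [-1.565, 0.042, -0.04]
ft_force: [-2.1, 8.5, 5.1]
opening: 0.505
clock: 24.75
tcp_pos: [434.6, -379.8, 57.5]
tool_rot: [-1.562, 0.042, -0.039]
ft_force: [-1.5, 10.3, 8.1]
opening: 0.498
clock: 24.92
tcp_pos: [434.6, -379.9, 57.4]
tool_rot: [-1.559, 0.042, -0.038]
ft_force: [-2.5, 13.2, 9.6]
opening: 0.503
```

```bash
python3 -m jog '[[1,0.1,3.5,0,0],[0.2,0,0,0,0],[-0.2,0,0,0,0],[-0.4,0,0,0,0],[-0.4,0,0,0,0]]' 40; python3 -m jog '[[-0.4,0,0,25,0],[-0.4,0,0,35,0],[-0.4,0,0,30,0],[0,0,0,30,0],[1,0,0,0,0]]'; python3 -m jog '[[1,1,30,0,0],[1,0.7,15,0,0],[1,0,0,0,0],[1,0,0,0,0],[1,0,0,0,0]]'; python3 - <<'E'
from h import *
s=readout.read_state();print(tomag(s['tcp_pos']),s['ft_force'],s['opening'])
cap('scene','scene19');crop('scene19',225,185,300,260,10,'c28')
E
```

```text
clock: 25.33
tcp_pos: [436.5, -384.9, 58.3]
tool_rot: [-1.575, 0.039, -0.044]
ft_force: [-0.1, -0.1, 0.9]
opening: 0.698
clock: 25.75
tcp_pos: [438.4, -387.5, 183.9]
tool_rot: [-1.58, 0.034, -0.051]
ft_force: [0.3, -0.5, -0.0]
opening: 0.43
clock: 26.17
tcp_pos: [437.1, -339.2, 177.9]
tool_rot: [-1.573, 0.041, -0.043]
ft_force: [-0.2, 0.0, 0.1]
opening: 0.001
[ 28.38323098  -0.40012703 177.93488884] [-0.17856361  0.02313048  0.11335733] 0.0007153142445268265
```

View pics/c28.png

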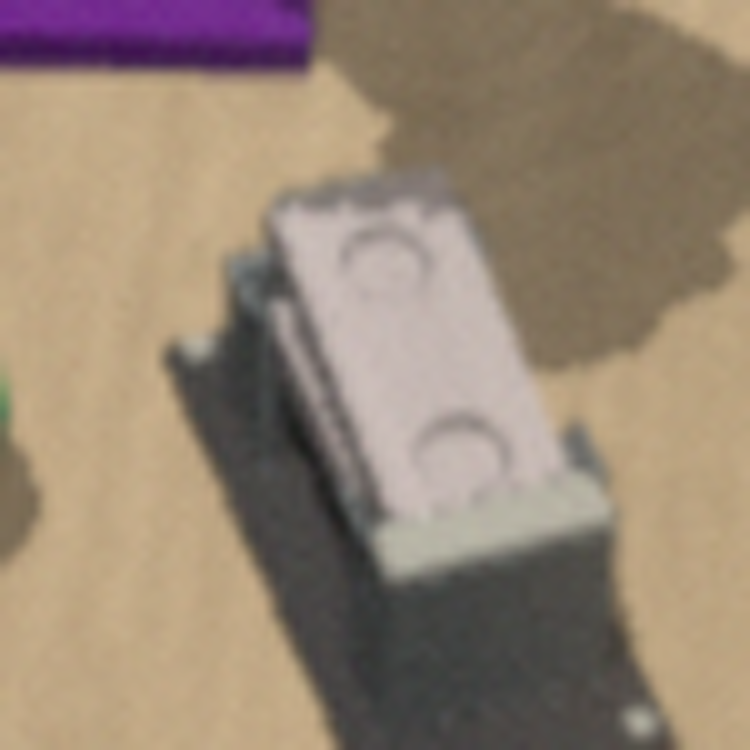

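```bash
python3 -m jog '[[1,0,5,-35,0],[1,0,0,-30,0],[1,0,0,-15,0],[1,0,0,0,0]]'; python3 -m jog '[[1,0,0,-4,0],[1,0,0,-4,0],[1,0,0,-4,0],[1,0,0,0,0]]';python3 -m jog '[[1,0,0,-3,0],[1,0,0,-3,0],[1,0,0,0,0]]';python3 -m jog '[[1,0,0,-3,0],[1,0,0,-3,0],[1,0,0,0,0]]'
```

```text
clock: 26.55
tcp_pos: [434.7, -332.6, 94.7]
tool_rot: [-1.568, 0.047, -0.039]
ft_force: [0.2, -0.1, -0.6]
opening: -0.0
clock: 26.88
tcp_pos: [436.9, -333.1, 86.1]
tool_rot: [-1.571, 0.041, -0.042]
ft_force: [-0.1, 0.2, 1.0]
opening: -0.004
clock: 27.13
tcp_pos: [437.5, -333.1, 80.4]
tool_rot: [-1.572, 0.04, -0.043]
ft_force: [-0.3, 0.3, 2.1]
opening: 0.002
clock: 27.38
tcp_pos: [436.7, -332.4, 73.5]
tool_rot: [-1.57, 0.041, -0.041]
ft_force: [0.3, 0.1, 0.4]
opening: 0.0
```

```bash
python3 -m jog '[[1,0,0,-3,0],[1,0,0,-3,0],[1,0,0,0,0]]';python3 -m jog '[[1,0,0,-3,0],[1,0,0,0,0]]';python3 -m jog '[[1,0,0,-3,0],[1,0,0,0,0]]'
```

```text
clock: 27.63
tcp_pos: [436.4, -332.2, 67.1]
tool_rot: [-1.57, 0.042, -0.041]
ft_force: [0.7, -0.0, 0.1]
opening: 0.002
clock: 27.8
tcp_pos: [436.3, -332.5, 64.3]
tool_rot: [-1.57, 0.042, -0.041]
ft_force: [0.4, -0.3, 0.2]
opening: 0.0
clock: 27.97
tcp_pos: [436.4, -332.6, 61.5]
tool_rot: [-1.57, 0.042, -0.041]
ft_force: [-0.5, -0.0, 2.6]
opening: 0.002
```

```bash
python3 -m jog '[[1,0,0,-3,0],[1,0,0,0,0]]'; python3 -m jog '[[1,0,0,30,0],[1,0,0,40,0],[1,0,0,35,0],[1,0,30,0,0],[1,0,40,0,0]]';python3 -m jog '[[1,-10,40,0,0],[1,-10,40,0,0],[1,0,40,0,0],[1,0,0,0,0],[1,0,0,0,0]]'; python3 - <<'E'
from h import *
s=readout.read_state();print(s['tcp_pos'],s['ft_force'])
cap('scene','scene20');crop('scene20',225,185,300,260,10,'c29')
cap('top','top20');crop('top20',240,165,330,230,8,'c30')
for n in('top','scene'):
    d=cv2.absdiff(ld(n+'0')['img'],ld(n+'20')['img']).max(2)
E
```

```text
clock: 28.13
tcp_pos: [436.4, -332.7, 58.5]
tool_rot: [-1.57, 0.042, -0.041]
ft_force: [0.4, -0.0, 2.9]
opening: 0.001
clock: 28.55
tcp_pos: [438.7, -267.3, 166.7]
tool_rot: [-1.577, 0.041, -0.053]
ft_force: [1.6, 1.6, -0.8]
opening: -0.003
clock: 28.97
tcp_pos: [416.7, -139.8, 163.6]
tool_rot: [-1.57, 0.037, -0.036]
ft_force: [-0.0, -0.5, 0.5]
opening: 0.0
[ 416.73770423 -139.81794532  163.59948411] [-0.021673   -0.53621654  0.53173809]
```

View pics/c29.png

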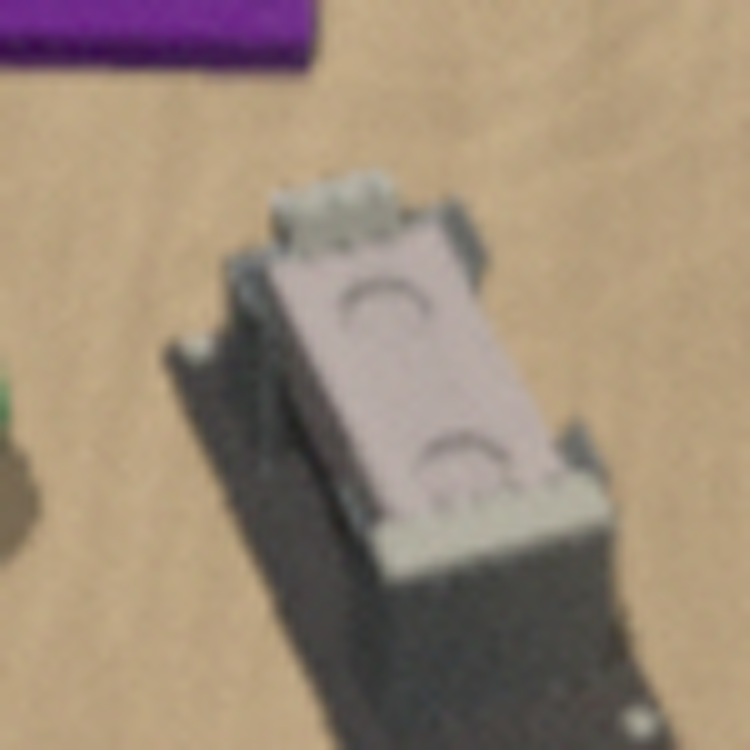

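View pics/c30.png

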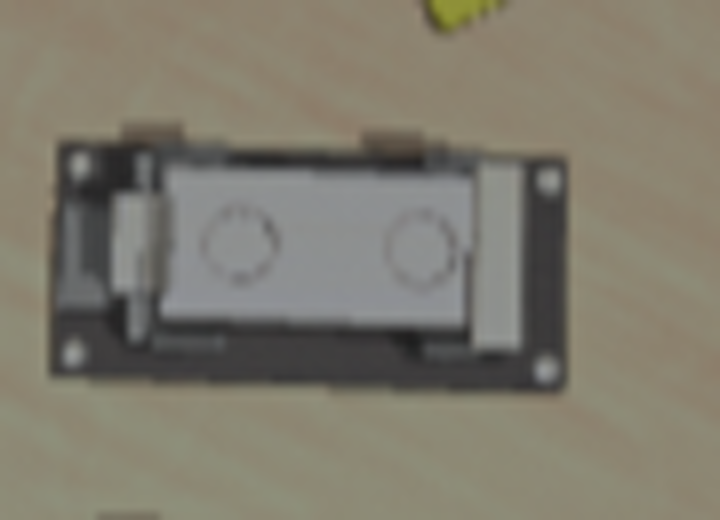

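View pics/top20.png

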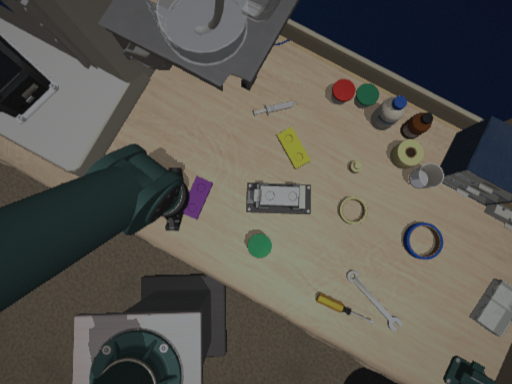

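```bash
python3 -c "
from plant import job; print(job.close_job())"
```

```text
the job is handed in; nothing more can be done
None
```

Both plates are loaded in the magazine, one on top of the other, and the job is handed in at about 29 s. No verdict was reported.

- **Method:** The moves cannot tilt the tool, so I tilted each plate in a light grip by lowering its tail onto the outer edge of the lip. I then gripped at 120 N, pressed the nose down on the sprung floor, slid it under the lip to the end wall and let go. The tail was pressed down past the latch with the shut fingers.
- **Forces:** While plate one's nose was going in, the wrist force rose to about 14 N. This was probably its tail touching the latch top, and it dropped off as the plate slid in. The highest force I saw on plate two was about 16 N, at the end wall.
- **Last checks:** After each plate, the pictures show it lying flat under the lip, with the latch shut over its tail. The fingers met the plate's top near 63 mm, against the 64 mm given. I did not look at the lower plate after plate two snapped in, because the upper one hides it. The cup and syringe are where they were in the first picture, and I saw nothing else moved.
- **What disagreed:**
  - The scene camera put the tail of plate one at 64 to 66 mm high, but its view of the lip was off by a few mm, so I relied on the finger contact instead.
  - For plate one, my early estimate of where it sat in the grip was several mm off. I corrected for this from the pictures and the contact forces.

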